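Fish a dropped clamp out of the gap in a linear stage

ROBOT

A 7-joint arm with a two-finger parallel gripper is mounted at the origin on the work surface. World frame = base frame: x ahead of the robot, y to its left, z up, the work surface at z = 0. Lengths are in m, angles in rad, forces in N, time in s.
With the tool pointing down it reaches from about 0.425 to 0.925 m from the base axis. Payload 6.8 kg.
Tool frame: the origin (TCP) lies midway between the tips of the shut fingers; the grasp point (between the pads) lies 19 mm behind it; z points along the fingers, y is the direction in which the jaws open and shut (so a half turn about z gives the same grasp; the last joint's range is limited). The gripper opens to 88 mm and grips with 3 to 60 N. Pads are 20 mm wide; open, the fingers measure 115 mm over their backs; the gripper's body (75 mm by 178 mm) begins 61 mm behind the grasp point.
Start: joints at [1.163, 0.477, 0.022, 1.555, -0.011, 1.109, -0.083], TCP at [0.199, -0.645, 0.223] pointing down, gripper open.
Joint ranges: [-2.96, 2.96], [-0.34, 2.1], [-1.41, 1.46], [0.24, 2.44], [-1.37, 4.51], [0.17, 1.92], [-2.96, 2.96]. Speed limits (rad/s): [2.39, 2.39, 3.14, 3.14, 3.14, 3.14, 3.14].

INTERFACE

Orientations are given as a 3x3 rotation matrix whose columns are the frame's x, y, z axes.
In Python, from cell import bot gives the robot as it stands.
- The arm moves only by the tool drive_tool, never from a script. Its argument "targets" is a list of rows, each a list of 7 numbers: the shift along the world's x, y, z in mm, then the turn, a rotation vector about the world's x, y, z in rad, then the closure, from 0 (fully open) to 1 (shut). In form: [[x, y, z, ax, ay, az, jaw], ...]. A call has 1 to 8 rows; each row is the pose to reach, as a shift and turn from the pose commanded when the call began; what a row does not reach only later rows make up. A row lasts 1/10 s, in which the tool goes at most 50 mm and 8.59 degrees, less where a joint would pass 70% of its speed; a pose out of reach is approached as far as the arm can. A call with a gripper value outside its range is refused whole. The fingers move at their own pace and stop on an object; "squeeze" is the grip in N (left out, the last holds). Time passes only in rows, so rows that repeat a pose let the fingers close. It gives the time, the measured TCP pose, the force and the opening at its end, in the units of the state.
- bot.read_state(): the state, without advancing time (a new reading comes with each control period).
- bot.snapshot(name): name is "scene" or "top" or "wrist"; returns the picture (384x512x3 uint8, red, green, blue); there is no depth.
- bot.camera_info(name): a dict with "camera_matrix" (3x3 intrinsics, pixels), "R" (3x3) and "t" (3): a world point X has camera coordinates R X + t; the wrist camera has in their place "T_tool_cam" (4x4, takes a point from camera to tool coordinates, whose origin is the TCP and whose axes are the flange's). Camera axes: x right, y down, z forward; pixel columns grow to the right and rows downward; lengths in m; the calibration is good to about 2 mm. A picture is of the moment at which its call begins: read the wrist's pose just before it. camera_info takes no time and is no camera call.
- bot.job_done(): hands the job in, once; it reports no verdict.
The state is a dict: "time_s": time; "qpos": joint angles; "joint_velocities": joint speeds; "joint_torque": joint torques, N m; "eef_pos": TCP position; "tcp_rot": TCP orientation; "ft_force": force on the tool from outside, world axes, zero at the start; "torque": the same for the moment, N m; "grip_width": finger opening in m.
Only numpy, scipy, OpenCV 4.12 (cv2) and the standard library are available. Lean on these libraries where they do the work, as an engineer would, in place of code of your own. Each camera call takes 0.05 s, during which the arm holds its last target.

TASK

A small steel clamp has fallen into the narrow gap of the linear stage and lies half under the carriage. Take the cranked hook rod from its rack, reach in over the clamp, set the toe gently down on the cover strip behind it and, keeping the toe lightly in touch with the strip, draw the clamp out of the open front end so that it lies flat in the catch tray; the strip and stage are delicate, so never press hard on them, do not touch the clamp with the gripper, and leave the other things where they are. Then hang the rod back upright in the middle of its rack and let go.

Things in the scene. Friction and masses are not known exactly. Their poses are not given: they have to be found in the camera images.
- stage: Fixed linear stage, 170 long. Origin: bench level, middle of the mouth (open front end) of its gap; x runs along the gap, inward; z up. The gap is 18 wide (y -9..9), between a grey casing and an aluminium housing, both 80 high with rails up to z = 88. It is open on top for x = 0..60, bridged by the black carriage from x = 60 on, and closed at x = 155.
- carriage (a point): Middle of the front lower edge of the black carriage that bridges the gap: stage x = 60, z = 77; axes as the stage. The carriage is 150 wide, 22 high (top at z = 99) and reaches back to x = 170. The dish, 12 high, stands on it.
- tray (a point): Centre of the catch tray's floor (stage x = -48, z = 9), axes as the stage. The steel tray lies in front of the mouth: inside 93 along x (from the mouth outward) and 92 along y, rim at z = 17.
- strip: Delicate aluminium cover strip, the gap's floor, 17 wide, 150 long. Origin: on its top face, 55 behind its front end, which is at the mouth; x inward along the gap. Its top there is 16 to 20 above the bench; from there the front and rear parts each slope by up to 0.08 rad, up or down. This pose shows neither slope: feel for them. It does not give; it bears at most 12 N.
- clamp: The dropped clamp: flat steel bar, 40 long (its x), 14 wide, 5 thick, round ends, with a round screw head 10 wide standing 5 above the bar, 8 in front (-x) of its middle. About 30 g. Origin: centre of its underside. It lies in the gap, x nearly along it, inward; its rear end is under the carriage, at stage x = 66 to 84.
- rod: Cranked hook rod, 150 g, stiff steel bar 8 thick, flat in its xz plane. Origin: underside of the flange, on the shank axis. Flange 32 x 32 x 4; above it a square black handle 20 x 20, z 4..50. The shank goes down to z = -76 (bar centre), the bar then runs 60 along +x and turns down as the toe, whose round end is at z = -104. At the start it hangs by its flange in the rack, z up.
- handle (a point): Middle of the rod's handle, 27 above the flange's underside; axes as the rod.
- toe (a point): Lowest point of the rod's toe: (60, 0, -104) in the rod's frame.
- rack: Fixed rod rack. Origin: centre of its underside on the bench. Two parallel level bars along its x, 70 long, 18 wide, with an open slot 18 wide between them, tops at z = 125. The rod lifts straight up out of the slot and goes straight down into it, in line with it; its flange rests on the bars, its shank in the middle of the slot.
- spare_clamp: Bystander: a second clamp just like the first, lying on the open bench; not the one meant. Origin: centre of its underside.
- stop_box: Bystander: grey box 80 x 80 x 50 with a red mushroom button, 78 high in all, near the rack. Origin: centre of its underside.
- dish: Bystander: clear round dish 42 wide, 12 high, on the carriage. Origin: centre of its underside.
- jar: Bystander: glass jar 50 wide, 60 high. Origin: centre of its underside.
- lens_mount: Bystander: lens on a post, base 50 x 50, 84 high. Origin: centre of its underside.
- wrench: Bystander: steel wrench 150 long, lying flat along its x.
- driver: Bystander: screwdriver 180 long, lying along its x.
There are look-alikes about, which are no part of the job. Leave any green or purple look-alike of the rod alone.

How it is judged:
By the outcome, as a careful person would: the job done as asked, in the order asked, and still so for the second after the job is handed in, with the robot touching nothing.
It also fails if it takes over 72 s, if anything falls off the work surface, if the arm or the gripper's body presses on something with over 40 N, if the wrist force passes 120 N, or if a joint passes its speed limit or range.

## Working session

There is one attempt and no reset: what is moved stays moved. The work goes in short steps, Python scripts to look and compute and a tool call to move; the robot and the scene stay as the last step left them, time stands still between calls to the robot, and variables do not carry over. Pictures are saved under pics/ and viewed, and the job is handed in when it is done.

Besides the shell and the picture viewer there is one more tool, called after "Call:" as name([rows], argument=value, ...), one row to a line, values as JSON. drive_tool: Moves the arm, as the interface text tells. Its arguments: {"type":"object","properties":{"targets":{"type":"array","items":{"type":"array","items":{"type":"number"}}},"squeeze":{"type":"number"}},"required":["targets"]}

```bash
ls; mkdir -p pics; python3 - <<'E'
from cell import bot
import cv2,json
for n in ["scene","top","wrist"]:
    im=bot.snapshot(n); cv2.imwrite(f"pics/{n}0.png",im[:,:,::-1])
    print(n,{k:(v.tolist() if hasattr(v,'tolist') else v) for k,v in bot.camera_info(n).items()})
print(bot.read_state())
E
```

```text
pics
scene {'camera_matrix': [[418.2085294659267, 0.0, 258.3276486648471], [0.0, 418.2085294659267, 196.56856344665903], [0.0, 0.0, 1.0]], 'R': [[0.40233206245138353, 0.9154860087167963, -0.0037788050234849563], [0.7229476227566709, -0.3202434510272977, -0.612201655359249], [-0.5616721875561349, 0.24357647652824843, -0.7906926418071624]], 't': [-0.2642870982065094, -0.2567530312734685, 1.656441302513255]}
top {'camera_matrix': [[413.2032768300799, 0.0, 256.1144780742284], [0.0, 413.2032768300799, 192.6328672776751], [0.0, 0.0, 1.0]], 'R': [[0.00931807842070488, -0.9996265962906286, 0.02568737828114727], [-0.9851520223349792, -0.013581094088119132, -0.17114627303178534], [0.1714312290799035, -0.02371121826863426, -0.9849107126152964]], 't': [0.054365055928250444, 0.5183677532755266, 1.1080965859168233]}
wrist {'camera_matrix': [[286.07702684218066, 0.0, 256.5360971622118], [0.0, 286.07702684218066, 194.96301529754686], [0.0, 0.0, 1.0]], 'T_tool_cam': [[-0.0010811256166295355, -0.959602088576961, -0.28135860172764204, 0.07625190493080652], [0.9999994124221396, -0.0010598235051176136, -
[... 271 characters left out ...]
8641, -0.08310899]), 'joint_velocities': array([-0.00137336, -0.00229578,  0.00074884, -0.00275447,  0.00113   ,
        0.00035534,  0.0002013 ]), 'joint_torque': array([ 2.43544993e-03, -5.83292985e+01,  1.53664470e+00, -2.72877967e+01,
       -5.42444189e-02,  1.44516863e-02,  1.26579316e-04]), 'eef_pos': array([ 0.19920415, -0.64448358,  0.22193219]), 'tcp_rot': array([[ 9.55394876e-01,  2.95330987e-01, -4.89559058e-04],
       [ 2.95331376e-01, -9.55394073e-01,  1.24243521e-03],
       [-1.00792205e-04, -1.33159838e-03, -9.99999108e-01]]), 'ft_force': array([0.00620297, 0.00428267, 0.08922776]), 'torque': array([-0.00674114, -0.01392524,  0.03027472]), 'grip_width': 0.08795017519952127}
```

View pics/scene0.png

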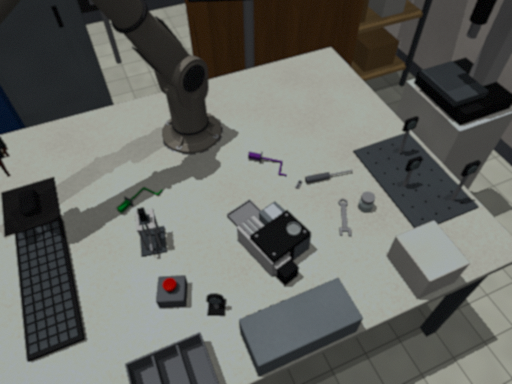

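View pics/top0.png

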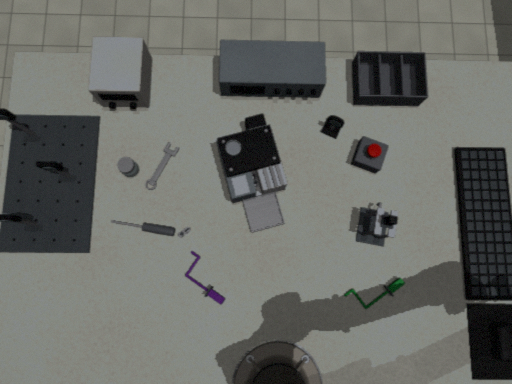

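View pics/wrist0.png

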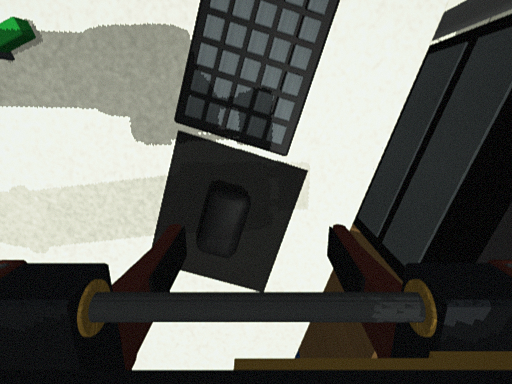

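The scene picture shows the rack at about (150,235) and the stage at about (275,235). In the top picture the rack is at (377,223), the stage at (252,165) and the tray at (263,212). I'll enlarge crops of both.

```bash
cat > h.py <<'E'
import numpy as np, cv2
from cell import bot
def cam(n,state=None):
    c=bot.camera_info(n); K=np.array(c["camera_matrix"])
    if n=="wrist":
        T=np.array(c["T_tool_cam"]); W=np.eye(4); W[:3,:3]=state["tcp_rot"]; W[:3,3]=state["eef_pos"]
        T=W@T; R=T[:3,:3].T; t=-R@T[:3,3]
    else: R=np.array(c["R"]); t=np.array(c["t"])
    return K,R,t
def ray(C,uv):
    K,R,t=C; d=R.T@np.linalg.inv(K)@np.array([uv[0],uv[1],1.]); o=-R.T@t
    return o,d/np.linalg.norm(d)
def onz(C,uv,z):
    o,d=ray(C,uv); return o+d*(z-o[2])/d[2]
def proj(C,X):
    K,R,t=C; p=K@(R@np.asarray(X,float)+t); return p[:2]/p[2]
def tri(C1,a,C2,b):
    o1,d1=ray(C1,a); o2,d2=ray(C2,b)
    s=np.linalg.lstsq(np.c_[d1,-d2],o2-o1,rcond=None)[0]
    p,q=o1+s[0]*d1,o2+s[1]*d2
    return (p+q)/2,np.linalg.norm(p-q)
def crop(name,u0,v0,w,h,s,out):
    im=cv2.imread(name)[v0:v0+h,u0:u0+w]
    cv2.imwrite(out,cv2.resize(im,None,fx=s,fy=s,interpolation=cv2.INTER_CUBIC))
E
python3 - <<'E'
from h import *
crop("pics/top0.png",340,190,80,70,8,"pics/c1.png")
crop("pics/scene0.png",120,195,70,70,8,"pics/c2.png")
crop("pics/top0.png",205,105,95,135,4.4,"pics/c3.png")
crop("pics/scene0.png",220,190,100,100,6,"pics/c4.png")
E
```

```text
(no output)
```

View pics/c1.png

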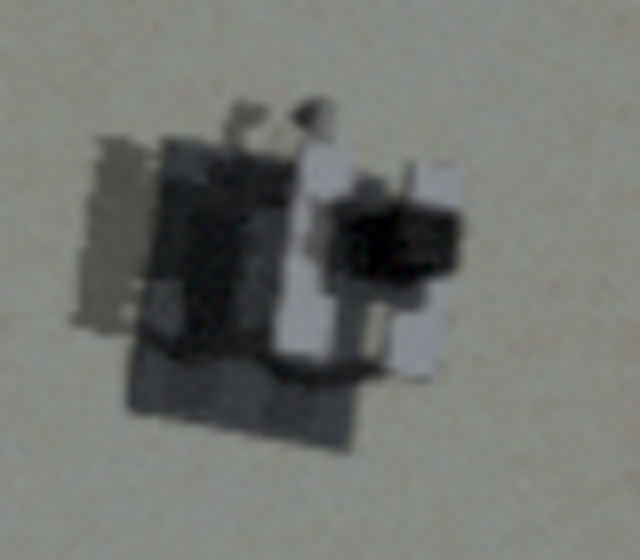

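View pics/c2.png

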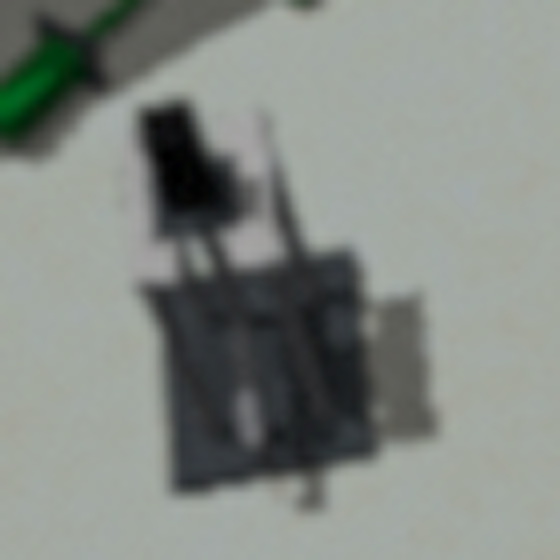

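View pics/c3.png

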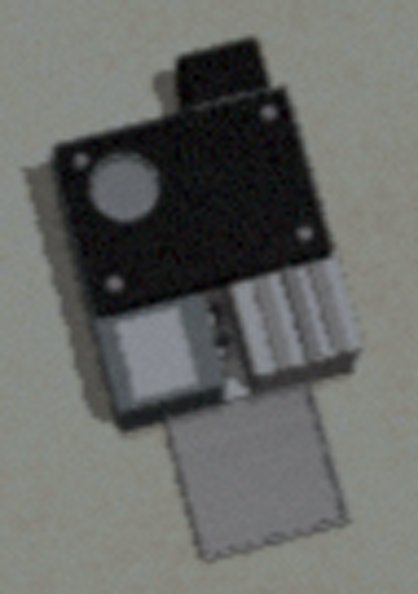

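View pics/c4.png

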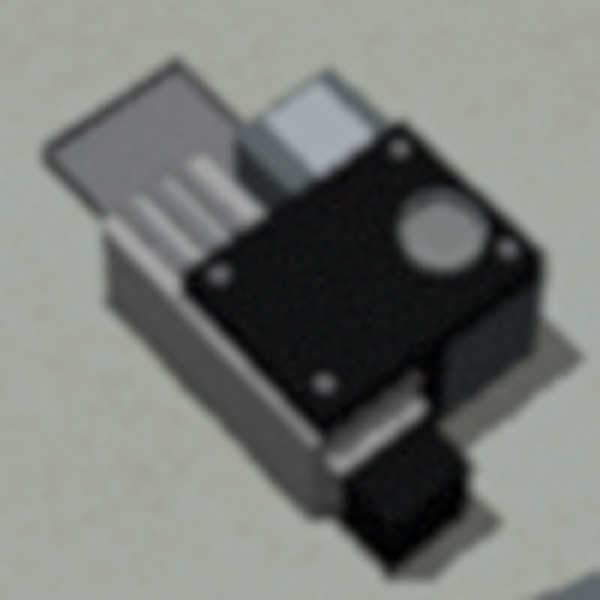

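```bash
python3 - <<'E'
from h import *
np.set_printoptions(precision=4,suppress=True)
T=cam("top");S=cam("scene")
c3=lambda x,y:(205+x/4.4-.4,105+y/4.4-.4); c4=lambda x,y:(220+x/6-.4,190+y/6-.4)
c1=lambda x,y:(340+x/8-.4,190+y/8-.4); c2=lambda x,y:(120+x/8-.4,195+y/8-.4)
for a,b in [((97,312),(405,125)),((330,252),(185,280)),((283,90),(325,435)),((55,148),(545,250))]:
    print("carr",onz(T,c3(*a),.099),onz(S,c4(*b),.099),tri(T,c3(*a),S,c4(*b)))
for p in [(205,560),(350,520)]: print("tray",onz(T,c3(*p),.017))
for p in [(300,145),(275,350),(462,165),(438,380),(355,150),(335,355),(405,165),(385,375)]: print("bar",onz(T,c1(*p),.125))
for p in [(260,105),(135,280),(270,260)]: print("barS",onz(S,c2(*p),.125))
print("handle",tri(T,c1(440,240),S,c2(170,110)))
print(tri(T,c1(315,115),S,c2(312,500)))
E
```

```text
carr [0.5534 0.1407 0.099 ] [0.5606 0.1402 0.099 ] (array([0.5555, 0.1421, 0.0913]), np.float64(0.0020443349318634246))
carr [ 0.593  -0.0008  0.099 ] [ 0.6015 -0.0008  0.099 ] (array([ 0.5958, -0.0001,  0.0902]), np.float64(0.0029126813054618584))
carr [0.6961 0.0284 0.099 ] [0.7077 0.0259 0.099 ] (array([0.701 , 0.0285, 0.0858]), np.float64(0.0017330109832559197))
carr [0.6562 0.1687 0.099 ] [0.6578 0.1701 0.099 ] (array([0.6569, 0.1697, 0.0978]), np.float64(0.0018378044259538262))
tray [0.4104 0.0725 0.017 ]
tray [ 0.4371 -0.0203  0.017 ]
bar [ 0.4682 -0.2518  0.125 ]
bar [ 0.4018 -0.241   0.125 ]
bar [ 0.4624 -0.3045  0.125 ]
bar [ 0.3928 -0.2932  0.125 ]
bar [ 0.4668 -0.2697  0.125 ]
bar [ 0.4004 -0.2603  0.125 ]
bar [ 0.4621 -0.2858  0.125 ]
bar [ 0.3942 -0.2762  0.125 ]
barS [ 0.4014 -0.2406  0.125 ]
barS [ 0.4606 -0.3031  0.125 ]
barS [ 0.472  -0.2556  0.125 ]
handle (array([ 0.4326, -0.2735,  0.1796]), np.float64(0.005470226359024103))
(array([ 0.4989, -0.2821,  0.0121]), np.float64(0.024273523934606085))
```

The top view gives the rack centre near (0.431, -0.273), with the slot at yaw about -0.16 rad and the toe pointing +x. The stage yaw is about 0.27 rad, with its mouth near (0.515, 0.054). Next I'll move to look down at the rack with the wrist camera.

Call:
drive_tool([
  [0,0,40,0,0,-0.05,0],
  [20,45,80,0,0,-0.1,0],
  [40,90,80,0,0,-0.2,0],
  [60,135,80,0,0,-0.3,0],
  [80,180,80,0,0,-0.4,0],
  [100,225,80,0,0,-0.46,0],
  [120,270,80,0,0,-0.46,0],
  [140,315,80,0,0,-0.46,0],
])

```text
time_s: 0.95
eef_pos: [0.3371, -0.3337, 0.3026]
tcp_rot: [[0.987, -0.16, -0.0], [-0.16, -0.987, -0.0], [-0.0, 0.0, -1.0]]
ft_force: [1.2, -1.0, -0.3]
grip_width: 0.0874
```

Call:
drive_tool([
  [15,35,0,0,0,0,0],
  [30,65,0,0,0,0,0],
  [30,65,0,0,0,0,0],
  [30,65,0,0,0,0,0],
])

```text
time_s: 1.35
eef_pos: [0.3667, -0.2706, 0.3026]
tcp_rot: [[0.987, -0.158, -0.0], [-0.158, -0.987, -0.0], [-0.0, 0.0, -1.0]]
ft_force: [-0.2, 0.3, -0.3]
grip_width: 0.0877
```

```bash
python3 - <<'E'
from h import *
s=bot.read_state();im=bot.snapshot("wrist")[:,:,::-1]; print(s["eef_pos"],s["tcp_rot"],s["time_s"],s["ft_force"])
cv2.imwrite("pics/w1.png",im); np.savez("w1.npz",p=s["eef_pos"],r=s["tcp_rot"])
cv2.imwrite("pics/w1b.png",cv2.resize(im,None,fx=1.5,fy=1.5,interpolation=cv2.INTER_CUBIC))
E
```

```text
[ 0.36670883 -0.27058002  0.30263844] [[ 9.87428198e-01 -1.58068049e-01 -2.15155934e-04]
 [-1.58068117e-01 -9.87428150e-01 -3.45441877e-04]
 [-1.57847702e-04  3.75108344e-04 -9.99999917e-01]] 1.35 [-0.21259061  0.33088455 -0.30926044]
```

View pics/w1b.png

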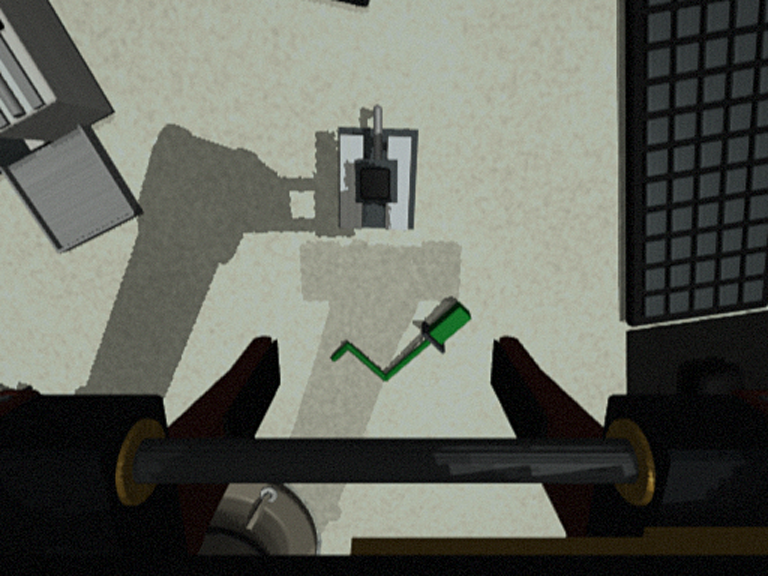

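The wrist view shows the rack at (340–418, 128–230) of the 1.5x picture. The handle top is at (376,183) and the toe at (377,110). I'll enlarge that area.

```bash
python3 - <<'E'
from h import *
crop("pics/w1.png",215,60,75,105,5.6,"pics/c5.png")
E
```

```text
(no output)
```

View pics/c5.png

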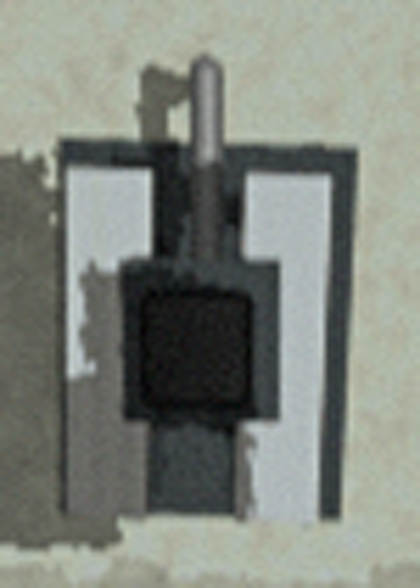

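```bash
python3 - <<'E'
from h import *
np.set_printoptions(precision=4,suppress=True)
d=np.load("w1.npz");W=cam("wrist",dict(eef_pos=d["p"],tcp_rot=d["r"]))
c=lambda x,y:(215+x/5.6-.4,60+y/5.6-.4)
def g(n,L,z):
    P=np.array([onz(W,c(*p),z) for p in L]);print(n,P[:,:2].tolist(),"mean",P.mean(0))
    return P
P=g("bars",[(67,168),(332,175),(322,520),(67,515)],.125)
print("yaw L,R",[np.arctan2(*(P[a]-P[b])[[1,0]]) for a,b in ((0,3),(1,2))])
P=g("slot",[(153,168),(245,175),(235,518),(147,515)],.125)
print("yaw L,R",[np.arctan2(*(P[a]-P[b])[[1,0]]) for a,b in ((0,3),(1,2))])
P=g("flange",[(122,262),(280,262),(278,420),(122,420)],.129)
print("yaw L,R",[np.arctan2(*(P[a]-P[b])[[1,0]]) for a,b in ((0,3),(1,2))])
P=g("handle",[(143,290),(250,292),(247,403),(143,402)],.175)
print("yaw L,R",[np.arctan2(*(P[a]-P[b])[[1,0]]) for a,b in ((0,3),(1,2))])
print("toe",onz(W,c(207,75),.049))
E
```

```text
bars [[0.47022008615715594, -0.2542030466358823], [0.46050264387607925, -0.30624456262339983], [0.3926680129502354, -0.29435343088796256], [0.40231562555911315, -0.24119468075178824]] mean [ 0.4314 -0.274   0.125 ]
yaw L,R [np.float64(-0.18927550530171425), np.float64(-0.17353274585807327)]
slot [[0.4674896011906902, -0.2711508322630547], [0.4632687748997668, -0.289075983792454], [0.3960232462620209, -0.2762142877406784], [0.3996175747527355, -0.2579177440313293]] mean [ 0.4316 -0.2736  0.125 ]
yaw L,R [np.float64(-0.19255550095420956), np.float64(-0.18898230069020258)]
flange [[0.4507298667114333, -0.2620898651515505], [0.4456918596254483, -0.2933488086904343], [0.4150391066870895, -0.2882405500780733], [0.4201519470925017, -0.25653747457653064]] mean [ 0.4329 -0.2751  0.129 ]
yaw L,R [np.float64(-0.17962457422696665), np.float64(-0.1651317417289655)]
handle [[0.44440501417533795, -0.2677580642156493], [0.4411163897041776, -0.2860632367632363], [0.42255112132814016, -0.28258331601596093], [0.4256549524128979, -0.264424743217967]] mean [ 0.4334 -0.2752  0.175 ]
yaw L,R [np.float64(-0.17593842005214222), np.float64(-0.18529242460717055)]
toe [ 0.4918 -0.2849  0.049 ]
```

Call:
drive_tool([
  [40,-3,0,0,0,-0.02,0],
  [66,-4,-20,0,0,-0.02,0],
  [66,-4,-65,0,0,-0.02,0],
  [66,-4,-110,0,0,-0.02,0],
  [66,-4,-145,0,0,-0.02,0],
  [66,-4,-166,0,0,-0.02,0],
  [66,-4,-166,0,0,-0.02,0],
  [66,-4,-166,0,0,-0.02,0],
])

```text
time_s: 2.2
eef_pos: [0.4324, -0.276, 0.1369]
tcp_rot: [[0.983, -0.181, -0.0], [-0.181, -0.983, -0.0], [-0.0, 0.0, -1.0]]
ft_force: [-0.3, 0.1, -0.2]
grip_width: 0.0877
```

Call:
drive_tool([
  [0,0,0,0,0,0,0.6],
  [0,0,0,0,0,0,0.8],
  [0,0,0,0,0,0,0.9],
  [0,0,0,0,0,0,1],
  [0,0,0,0,0,0,1],
  [0,0,0,0,0,0,1],
  [0,0,0,0,0,0,1],
], squeeze=40)

```text
time_s: 2.9
eef_pos: [0.4327, -0.2747, 0.1367]
tcp_rot: [[0.984, -0.179, -0.0], [-0.179, -0.984, 0.0], [-0.0, -0.0, -1.0]]
ft_force: [-0.4, -0.2, 0.1]
grip_width: 0.0353
```

```bash
python3 - <<'E'
from h import *
s=bot.read_state();im=bot.snapshot("wrist")[:,:,::-1]; print(s["eef_pos"],s["tcp_rot"],s["time_s"],s["ft_force"],s["torque"],s["grip_width"])
cv2.imwrite("pics/w2.png",im)
E
```

```text
[ 0.43273043 -0.27471901  0.13666365] [[ 9.83817824e-01 -1.79171670e-01 -4.65084926e-05]
 [-1.79171669e-01 -9.83817825e-01  1.32303280e-05]
 [-4.81263840e-05 -4.68322823e-06 -9.99999999e-01]] 2.9 [-0.4257298  -0.23414897  0.06324103] [ 0.02780573 -0.04260518 -0.01460676] 0.03529784435291338
```

View pics/w2.png

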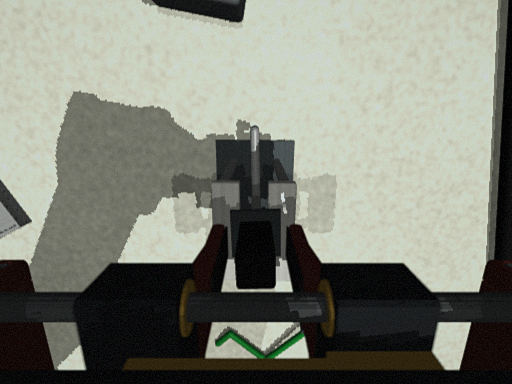

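The handle at (256,250) is centred between fingers that are still closing. I'll finish closing and then lift.

Call:
drive_tool([
  [0,0,0,0,0,0,1],
  [0,0,0,0,0,0,1],
  [0,0,0,0,0,0,1],
  [0,0,0,0,0,0,1],
  [0,0,0,0,0,0,1],
])

```text
time_s: 3.45
eef_pos: [0.4328, -0.2747, 0.1366]
tcp_rot: [[0.984, -0.179, -0.0], [-0.179, -0.984, 0.0], [-0.0, -0.0, -1.0]]
ft_force: [-0.1, 1.0, -0.7]
grip_width: 0.0196
```

Call:
drive_tool([
  [0,0,5,0,0,0,1],
  [0,0,15,0,0,0,1],
  [0,0,35,0,0,0,1],
  [0,0,60,0,0,0,1],
  [0,0,85,0,0,0,1],
  [0,0,110,0,0,0,1],
  [0,0,130,0,0,0,1],
  [0,0,130,0,0,0,1],
])

```text
time_s: 4.25
eef_pos: [0.4343, -0.2756, 0.2701]
tcp_rot: [[0.984, -0.18, 0.005], [-0.18, -0.984, -0.003], [0.006, 0.002, -1.0]]
ft_force: [0.5, -0.8, -0.9]
grip_width: 0.0198
```

```bash
python3 - <<'E'
from h import *
s=bot.read_state();im=bot.snapshot("wrist")[:,:,::-1]; print(s["eef_pos"],s["tcp_rot"],s["time_s"],s["ft_force"],s["torque"],s["grip_width"])
cv2.imwrite("pics/w3.png",im)
E
```

```text
[ 0.43430189 -0.27558808  0.27014537] [[ 0.98373643 -0.17953502  0.00546107]
 [-0.17952062 -0.98374956 -0.003025  ]
 [ 0.00591542  0.00199543 -0.99998051]] 4.25 [ 0.49676776 -0.79665632 -0.90297534] [ 0.03030845  0.0430399  -0.04708682] 0.019780840094684504
```

View pics/w3.png

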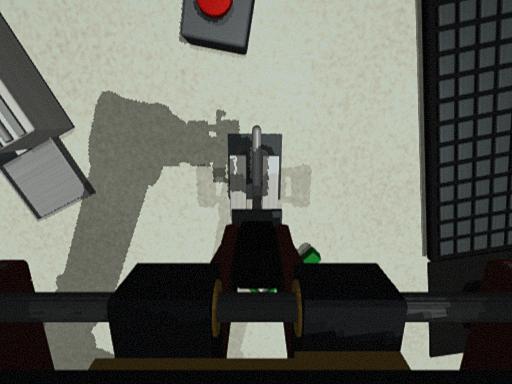

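Call:
drive_tool([
  [0,30,5,0,0,0.03,1],
  [0,70,5,0,0,0.1,1],
  [0,110,5,0,0,0.18,1],
  [0,150,5,0,0,0.26,1],
  [4,190,5,0,0,0.34,1],
  [8,230,5,0,0,0.4,1],
  [8,265,5,0,0,0.45,1],
  [8,288,5,0,0,0.45,1],
])

```text
time_s: 5.1
eef_pos: [0.4392, 0.0168, 0.2706]
tcp_rot: [[0.962, 0.272, -0.002], [0.272, -0.962, 0.0], [-0.002, -0.001, -1.0]]
ft_force: [-0.2, 0.4, -1.2]
grip_width: 0.0196
```

Call:
drive_tool([
  [0,0,0,0,0,0,1],
  [0,0,0,0,0,0,1],
  [0,0,0,0,0,0,1],
])

```text
time_s: 5.4
eef_pos: [0.4402, 0.0122, 0.271]
tcp_rot: [[0.964, 0.265, -0.001], [0.265, -0.964, -0.0], [-0.001, 0.0, -1.0]]
ft_force: [0.4, -0.1, -2.1]
grip_width: 0.0199
```

```bash
python3 - <<'E'
from h import *
s=bot.read_state();im=bot.snapshot("wrist")[:,:,::-1]; print(s["eef_pos"],s["tcp_rot"],s["time_s"],s["ft_force"],s["torque"],s["grip_width"])
cv2.imwrite("pics/w4.png",im); np.savez("w4.npz",p=s["eef_pos"],r=s["tcp_rot"])
cv2.imwrite("pics/w4b.png",cv2.resize(im,None,fx=1.5,fy=1.5,interpolation=cv2.INTER_CUBIC))
E
```

```text
[0.44017483 0.01222376 0.27104197] [[ 9.64161866e-01  2.65311258e-01 -1.35353647e-03]
 [ 2.65310864e-01 -9.64162812e-01 -4.66667025e-04]
 [-1.42884155e-03  9.08346200e-05 -9.99998975e-01]] 5.4 [ 0.39702632 -0.11245644 -2.07778497] [ 0.02894831  0.01198988 -0.00927032] 0.019908767500321285
```

View pics/w4b.png

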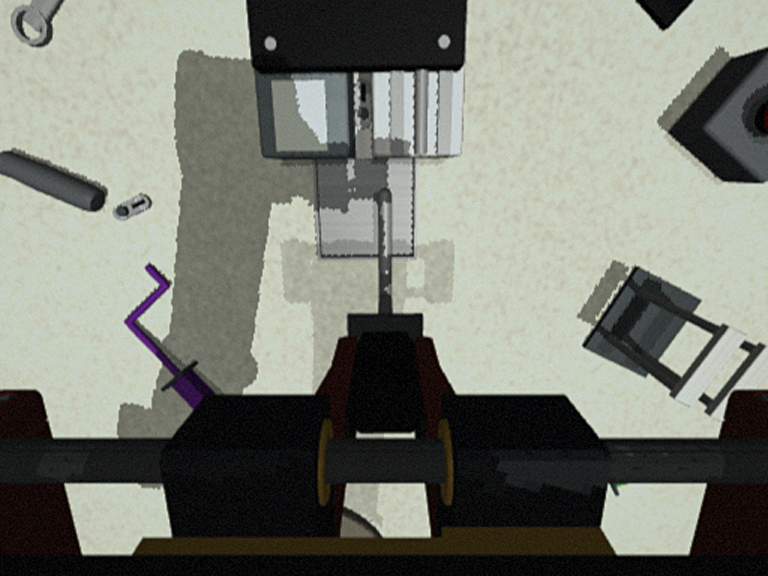

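The gap runs at (352–372, 70–157) with the clamp dark inside it. The toe is at (384,193) and the tray at (317–413, 157–257). I'll enlarge.

```bash
python3 - <<'E'
from h import *
crop("pics/w4.png",160,0,155,180,5,"pics/c6.png")
im=cv2.imread("pics/w4.png")[35:115,215:270].astype(float)
im=np.clip(im*1.8,0,255).astype(np.uint8)
cv2.imwrite("pics/c7.png",cv2.resize(im,None,fx=7,fy=7,interpolation=cv2.INTER_CUBIC))
im=cv2.imread("pics/c6.png")[:600];cv2.imwrite("pics/c6.png",im)
E
```

```text
(no output)
```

View pics/c6.png

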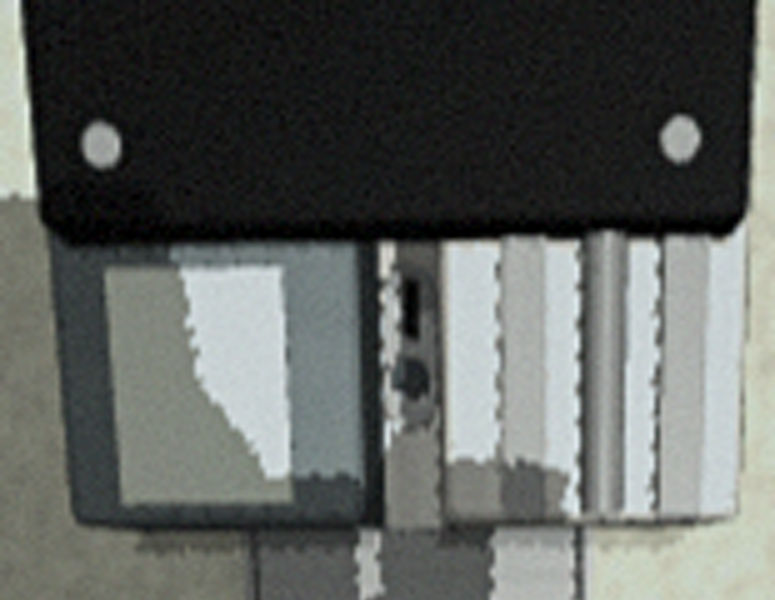

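View pics/c7.png

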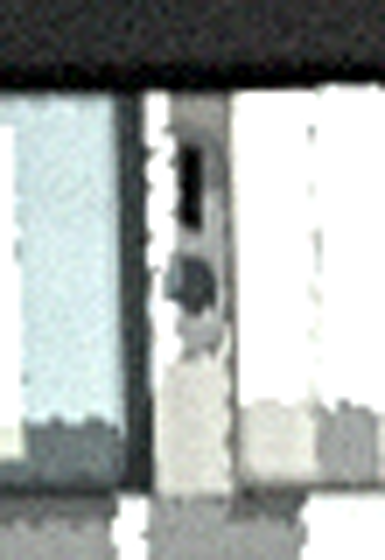

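```bash
python3 - <<'E'
from h import *
np.set_printoptions(precision=4,suppress=True)
d=np.load("w4.npz");W=cam("wrist",dict(eef_pos=d["p"],tcp_rot=d["r"]))
c=lambda x,y:(160+x/5-.4,y/5-.4); e=lambda x,y:(215+x/7-.4,35+y/7-.4)
th=.268; ex=np.array([np.cos(th),np.sin(th)]);ey=np.array([-ex[1],ex[0]]);M=np.array([.515,.0538])
def g(n,L,z):
    for p in L:
        P=onz(W,p,z)[:2]; print(n,P,"stage xy mm",1e3*np.array([(P-M)@ex,(P-M)@ey]))
g("casing in",[c(365,245),c(362,520)],.08)
g("housing in",[c(445,245),c(440,520)],.08)
g("housing in88",[c(445,245),c(440,520)],.088)
g("front",[c(75,522),c(360,525)],.08)
g("front",[c(445,522),c(740,518)],.08)
g("carr front top",[c(70,237),c(250,235),c(500,233),c(720,230)],.099)
g("carr sides",[c(30,100),c(752,100)],.099)
g("strip left",[e(150,110),e(158,480)],.018)
g("strip front",[e(195,492)],.018)
g("head",[e(193,285)],.028); g("slot",[e(190,185)],.023)
g("clamp front",[e(200,358)],.021)
# tray outer corners 1.5x pic
w=lambda x,y:(x/1.5-.2,y/1.5-.2)
g("tray",[w(321,256),w(413,255),w(317,160),w(413,160)],.017)
g("toetip",[w(384,191)],.271-.0116-.074)
g("flange",[w(348,314),w(422,314)],.271-.0116+.004)
E
```

```text
casing in [0.5712 0.0754] stage xy mm [59.938   5.9903]
casing in [0.5141 0.062 ] stage xy mm [1.2988 8.116 ]
housing in [0.5759 0.0582] stage xy mm [ 59.9288 -11.9129]
housing in [0.519  0.0443] stage xy mm [  1.2887 -10.2437]
housing in88 [0.5745 0.0576] stage xy mm [ 58.4211 -12.1114]
housing in88 [0.5188 0.044 ] stage xy mm [  1.1087 -10.48  ]
front [0.4958 0.127 ] stage xy mm [ 0.8871 75.7032]
front [0.5129 0.0622] stage xy mm [0.1766 8.615 ]
front [0.5188 0.043 ] stage xy mm [  0.8394 -11.4169]
front [ 0.538  -0.0237] stage xy mm [  1.6985 -80.8393]
carr front top [0.5531 0.1336] stage xy mm [57.921  66.8949]
carr front top [0.5636 0.097 ] stage xy mm [58.284  28.8178]
carr front top [0.5779 0.0462] stage xy mm [ 58.6392 -24.0255]
carr front top [0.5907 0.0015] stage xy mm [ 59.1883 -70.4885]
carr sides [0.5762 0.1463] stage xy mm [83.5028 73.0395]
carr sides [0.6156 0.0026] stage xy mm [ 83.4292 -75.9795]
strip left [0.5804 0.0782] stage xy mm [69.5761  6.2029]
strip left [0.5166 0.0605] stage xy mm [3.257  6.0033]
strip front [0.5163 0.0528] stage xy mm [ 0.9914 -1.2733]
head [0.5521 0.062 ] stage xy mm [37.9069 -1.9015]
slot [0.5692 0.0673] stage xy mm [55.8801 -1.3637]
clamp front [0.5404 0.0579] stage xy mm [25.6024 -2.7351]
tray [0.4155 0.0706] stage xy mm [-91.5549  42.5222]
tray [ 0.4404 -0.0167] stage xy mm [-90.6064 -48.2287]
tray [0.5028 0.0944] stage xy mm [-1.0634 42.3582]
tray [0.5263 0.0085] stage xy mm [ -1.1123 -46.6333]
toetip [0.501  0.0291] stage xy mm [-20.0262 -20.1045]
flange [0.4527 0.0314] stage xy mm [-66.0366  -5.1366]
flange [0.4609 0.0015] stage xy mm [-66.056  -36.1446]
```

Call:
drive_tool([
  [-6,17,-20,0,0,0,1],
  [-6,17,-55,0,0,0,1],
  [-6,17,-90,0,0,0,1],
  [-6,17,-118,0,0,0,1],
  [-6,17,-118,0,0,0,1],
  [-6,17,-118,0,0,0,1],
  [-6,17,-118,0,0,0,1],
  [-6,17,-118,0,0,0,1],
])

```text
time_s: 6.25
eef_pos: [0.436, 0.0302, 0.1552]
tcp_rot: [[0.964, 0.266, 0.003], [0.266, -0.964, 0.0], [0.003, 0.001, -1.0]]
ft_force: [-0.5, 0.2, -1.9]
grip_width: 0.0195
```

```bash
python3 - <<'E'
from h import *
s=bot.read_state();im=bot.snapshot("wrist")[:,:,::-1]; print(s["eef_pos"],s["tcp_rot"],s["time_s"],s["ft_force"],s["torque"],s["grip_width"])
cv2.imwrite("pics/w5.png",im); np.savez("w5.npz",p=s["eef_pos"],r=s["tcp_rot"])
cv2.imwrite("pics/w5b.png",cv2.resize(im[:300,130:400],None,fx=2,fy=2,interpolation=cv2.INTER_CUBIC))
E
```

```text
[0.43595799 0.03021413 0.15515474] [[ 9.63975744e-01  2.65973638e-01  2.96462226e-03]
 [ 2.65974733e-01 -9.63980000e-01  2.57405535e-05]
 [ 2.86468288e-03  7.63701346e-04 -9.99995605e-01]] 6.25 [-0.46162816  0.20366122 -1.88649816] [0.01879744 0.03705206 0.00274985] 0.019505964287655584
```

View pics/w5b.png

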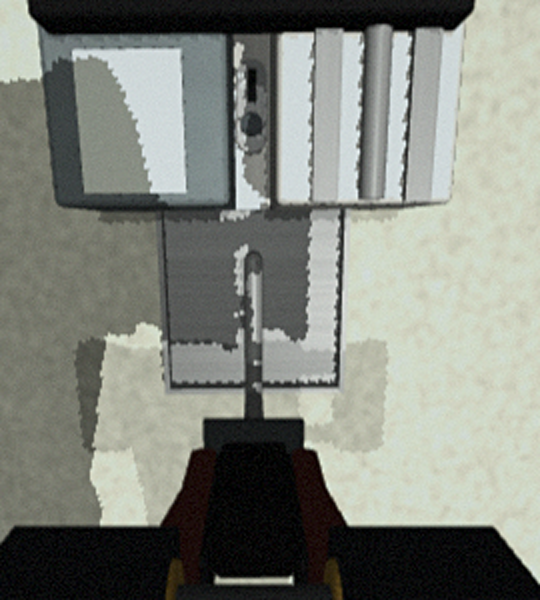

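Toe at (254,255) and gap between about x=231 and 274, so they are nearly aligned. I'll measure it precisely.

```bash
python3 - <<'E'
from h import *
im=cv2.imread("pics/w5.png")[10:140,215:290].astype(float)
im=np.clip(im*1.5,0,255).astype(np.uint8)
cv2.imwrite("pics/c8.png",cv2.resize(im,None,fx=4.6,fy=4.6,interpolation=cv2.INTER_CUBIC))
E
```

```text
(no output)
```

View pics/c8.png

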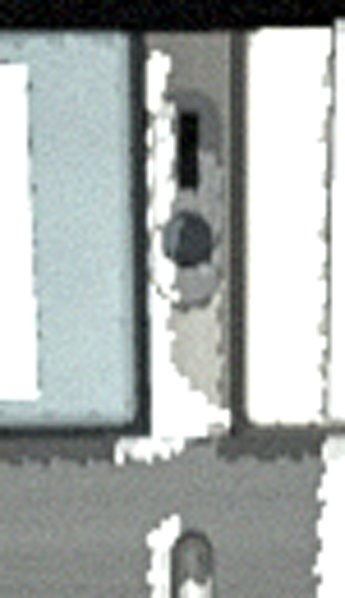

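```bash
cat > st.py <<'E'
from h import *
np.set_printoptions(precision=4,suppress=True)
th=.27; ex=np.array([np.cos(th),np.sin(th)]);ey=np.array([-ex[1],ex[0]]);M=np.array([.515,.0538])
def sxy(P): P=np.asarray(P)[:2]; return 1e3*np.array([(P-M)@ex,(P-M)@ey])
E
python3 - <<'E'
from st import *
d=np.load("w5.npz");W=cam("wrist",dict(eef_pos=d["p"],tcp_rot=d["r"]))
e=lambda x,y:(215+x/4.6-.4,10+y/4.6-.4)
def g(n,L,z):
    for p in L: print(n,sxy(onz(W,e(*p),z)))
g("cas",[(133,40),(138,425)],.08);g("hou",[(243,40),(243,425)],.08)
g("front",[(50,430),(138,432),(243,425),(330,425)],.08)
g("clampfront",[(190,308)],.021);g("clamprear",[(192,91)],.021);g("head",[(187,240)],.028);g("slot",[(188,152)],.023)
z=d["p"][2]-.1156
g("toeL,R,tip",[(175,590),(214,590),(194,530)],z+.030)
g("carr lower edge",[(190,30)],.077)
print("tcp",sxy(d["p"]),"toe z",z)
E
```

```text
cas [59.3848  7.1847]
cas [0.9314 7.1753]
hou [ 59.3564 -10.3677]
hou [  0.8982 -10.8787]
front [ 0.1404 22.3308]
front [-0.2154  7.1908]
front [  0.8982 -10.8787]
front [  0.8708 -25.8396]
clampfront [26.1378 -1.7551]
clamprear [66.699  -2.2578]
head [38.1351 -1.1875]
slot [55.2179 -1.4256]
toeL,R,tip [-27.8964   1.1039]
toeL,R,tip [-27.9105  -6.1372]
toeL,R,tip [-17.0742  -2.4414]
carr lower edge [61.6274 -1.9122]
tcp [-82.4695  -1.6484] toe z 0.03955473891583629
```

Call:
drive_tool([
  [14,4.6,-1.5,0,0,0,1],
  [28.5,8.6,-1.5,0,0,0,1],
  [43,12.6,-1.5,0,0,0,1],
  [57.5,16.6,-1.5,0,0,0,1],
  [72,20.6,-1.5,0,0,0,1],
  [86.5,24.6,-1.5,0,0,0,1],
  [99,28,-1.5,0,0,0,1],
  [99,28,-1.5,0,0,0,1],
])

```text
time_s: 7.1
eef_pos: [0.5359, 0.0592, 0.1523]
tcp_rot: [[0.964, 0.267, 0.002], [0.267, -0.964, 0.001], [0.002, -0.001, -1.0]]
ft_force: [0.2, -0.1, -1.7]
grip_width: 0.0198
```

Call:
drive_tool([
  [0,0,0,0,0,0,1],
  [0,0,0,0,0,0,1],
  [0,0,0,0,0,0,1],
])

```text
time_s: 7.4
eef_pos: [0.5332, 0.058, 0.1522]
tcp_rot: [[0.964, 0.266, -0.0], [0.266, -0.964, -0.0], [-0.0, 0.0, -1.0]]
ft_force: [-0.8, -0.4, -0.5]
grip_width: 0.0198
```

```bash
python3 - <<'E'
from st import *
s=bot.read_state();im=bot.snapshot("wrist")[:,:,::-1]; print(s["eef_pos"],sxy(s["eef_pos"]),s["tcp_rot"],s["time_s"],s["ft_force"],s["torque"],s["grip_width"])
cv2.imwrite("pics/w6.png",im); np.savez("w6.npz",p=s["eef_pos"],r=s["tcp_rot"])
cv2.imwrite("pics/w6b.png",cv2.resize(im[:300,130:400],None,fx=2,fy=2,interpolation=cv2.INTER_CUBIC))
E
```

```text
[0.5332 0.058  0.1522] [18.6653 -0.8373] [[ 0.9639  0.2664 -0.0003]
 [ 0.2664 -0.9639 -0.0004]
 [-0.0004  0.0003 -1.    ]] 7.4 [-0.7856 -0.4424 -0.5285] [-0.0108  0.0192 -0.0495] 0.01981304887857472
```

View pics/w6b.png

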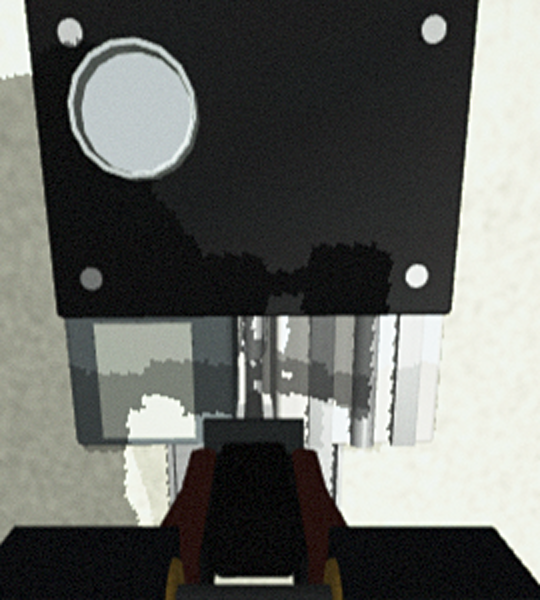

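Call:
drive_tool([
  [0,0,-4,0,0,0,1],
  [0,0,-8,0,0,0,1],
  [0,0,-11,0,0,0,1],
  [0,0,-12,0,0,0,1],
  [0,0,-12,0,0,0,1],
  [0,0,-12,0,0,0,1],
  [0,0,-12,0,0,0,1],
])

```text
time_s: 8.15
eef_pos: [0.5339, 0.0583, 0.1403]
tcp_rot: [[0.964, 0.266, 0.0], [0.266, -0.964, 0.0], [0.0, 0.0, -1.0]]
ft_force: [-0.4, 0.6, -1.0]
grip_width: 0.0197
```

```bash
cat > rs.py <<'E'
from st import *
s=bot.read_state(); p=s["eef_pos"]
R=np.array(s["tcp_rot"]); f=s["ft_force"];m=s["torque"]
print("t",round(s["time_s"],2),"tcp stage",sxy(p),"toe z %.2f"%(1e3*(p+R@[.0612,0,.1156])[2]),"F stage x,y,z",f[:2]@ex,f[:2]@ey,f[2],"M stage x,y",m[:2]@ex,m[:2]@ey,"pitch mrad",R[2,0]*1e3,"grip",s["grip_width"])
E
python3 rs.py
```

```text
t 8.15 tcp stage [19.3613 -0.7271] toe z 24.71 F stage x,y,z -0.2606215563355873 0.7264120538297889 -1.0421455849629513 M stage x,y -0.0049480205377009 0.0052779378186436935 pitch mrad 0.24117655649560943 grip 0.01967477625893734
```

Call:
drive_tool([
  [0,0,-0.5,0,0,0,1],
  [0,0,-1,0,0,0,1],
  [0,0,-1.5,0,0,0,1],
  [0,0,-1.5,0,0,0,1],
])

```text
time_s: 8.55
eef_pos: [0.5337, 0.0582, 0.1386]
tcp_rot: [[0.964, 0.266, -0.0], [0.266, -0.964, -0.0], [-0.0, 0.0, -1.0]]
ft_force: [0.5, -0.1, -1.8]
grip_width: 0.0199
```

```bash
python3 rs.py
```

```text
t 8.55 tcp stage [19.1954 -0.7514] toe z 23.00 F stage x,y,z 0.4441104054203314 -0.22117104561396445 -1.7519374829678636 M stage x,y 0.036012559021261076 -0.015774439148523292 pitch mrad -0.08994962493679536 grip 0.0198610481369329
```

Call:
drive_tool([
  [0,0,-0.5,0,0,0,1],
  [0,0,-1,0,0,0,1],
  [0,0,-1,0,0,0,1],
])

```text
time_s: 8.85
eef_pos: [0.5337, 0.0582, 0.1376]
tcp_rot: [[0.964, 0.267, -0.0], [0.267, -0.964, -0.0], [-0.0, 0.0, -1.0]]
ft_force: [-0.4, 0.2, -1.7]
grip_width: 0.0196
```

```bash
python3 rs.py
```

```text
t 8.85 tcp stage [19.1957 -0.7306] toe z 21.98 F stage x,y,z -0.30941760700471377 0.2550284057293268 -1.6688974719643994 M stage x,y 0.038439378334705794 -0.010954302840086548 pitch mrad -0.14163837647223693 grip 0.019624870315260074
```

Call:
drive_tool([
  [0,0,-0.5,0,0,0,1],
  [0,0,-1,0,0,0,1],
  [0,0,-1,0,0,0,1],
])

```text
time_s: 9.15
eef_pos: [0.5337, 0.0582, 0.1366]
tcp_rot: [[0.964, 0.267, -0.0], [0.267, -0.964, -0.0], [-0.0, 0.0, -1.0]]
ft_force: [0.4, 0.3, -2.1]
grip_width: 0.0196
```

```bash
python3 rs.py
```

```text
t 9.15 tcp stage [19.2237 -0.7442] toe z 21.00 F stage x,y,z 0.4220061355465272 0.14369809420077617 -2.0542026041836134 M stage x,y 0.022926806536681117 0.026511558141769993 pitch mrad -0.08495705067706237 grip 0.01956663414159885
```

Call:
drive_tool([
  [0,0,-0.4,0,0,0,1],
  [0,0,-0.8,0,0,0,1],
  [0,0,-0.8,0,0,0,1],
])

```text
time_s: 9.45
eef_pos: [0.5337, 0.0582, 0.1358]
tcp_rot: [[0.964, 0.266, -0.0], [0.266, -0.964, -0.0], [-0.0, -0.0, -1.0]]
ft_force: [0.4, -0.1, -1.3]
grip_width: 0.0197
```

```bash
python3 rs.py
```

```text
t 9.45 tcp stage [19.221  -0.7449] toe z 20.21 F stage x,y,z 0.3759620720939195 -0.16064382870670996 -1.2981379061144618 M stage x,y 0.005931006805879257 0.02046078280518774 pitch mrad -0.05383323455487295 grip 0.019684447064768566
```

Call:
drive_tool([
  [0,0,-0.4,0,0,0,1],
  [0,0,-0.8,0,0,0,1],
  [0,0,-0.8,0,0,0,1],
])

```text
time_s: 9.75
eef_pos: [0.5337, 0.0583, 0.135]
tcp_rot: [[0.964, 0.267, -0.0], [0.267, -0.964, -0.0], [-0.0, -0.0, -1.0]]
ft_force: [-0.3, -0.3, -2.0]
grip_width: 0.0195
```

```bash
python3 rs.py
```

```text
t 9.75 tcp stage [19.233  -0.7023] toe z 19.41 F stage x,y,z -0.4147191136296859 -0.21567131590565072 -2.0202031570748558 M stage x,y -0.009645437939229822 0.00435221082256879 pitch mrad -0.06002232418276259 grip 0.019541741596575818
```

Call:
drive_tool([
  [0,0,-0.4,0,0,0,1],
  [0,0,-0.8,0,0,0,1],
  [0,0,-0.8,0,0,0,1],
])

```text
time_s: 10.05
eef_pos: [0.5337, 0.0582, 0.1342]
tcp_rot: [[0.964, 0.267, -0.0], [0.267, -0.964, -0.0], [-0.0, -0.0, -1.0]]
ft_force: [1.0, 0.4, -1.2]
grip_width: 0.0199
```

```bash
python3 rs.py
```

```text
t 10.05 tcp stage [19.2183 -0.7137] toe z 18.62 F stage x,y,z 1.0974094394688199 0.1028503893222974 -1.2434875970360353 M stage x,y -0.02724258534834123 -0.015590287152986814 pitch mrad -0.04904762636736798 grip 0.019941142950292087
```

Call:
drive_tool([
  [0,0,-0.4,0,0,0,1],
  [0,0,-0.8,0,0,0,1],
  [0,0,-0.8,0,0,0,1],
])

```text
time_s: 10.35
eef_pos: [0.5338, 0.0582, 0.1337]
tcp_rot: [[0.964, 0.267, 0.0], [0.267, -0.964, -0.0], [0.0, 0.0, -1.0]]
ft_force: [-1.0, -0.1, 1.9]
grip_width: 0.0198
```

```bash
python3 rs.py
```

```text
t 10.35 tcp stage [19.3222 -0.7316] toe z 18.15 F stage x,y,z -0.9677108709951155 0.17824862109917403 1.9049714969463931 M stage x,y 0.016508586964213746 0.2626855203575366 pitch mrad 0.1541391513787402 grip 0.019842947141463944
```

Call:
drive_tool([
  [0,0,-0.4,0,0,0,1],
  [0,0,-0.8,0,0,0,1],
  [0,0,-0.8,0,0,0,1],
])

```text
time_s: 10.65
eef_pos: [0.5339, 0.0583, 0.1334]
tcp_rot: [[0.964, 0.266, 0.0], [0.266, -0.964, -0.0], [0.0, 0.0, -1.0]]
ft_force: [-3.1, 0.0, 8.5]
grip_width: 0.0201
```

```bash
python3 rs.py
```

```text
t 10.65 tcp stage [19.3886 -0.6914] toe z 17.84 F stage x,y,z -2.9416206149382025 0.8560581164306504 8.52065551103831 M stage x,y 0.05800201334373987 0.7704826140341956 pitch mrad 0.36694607787017747 grip 0.0200776595892849
```

Contact came at toe z of about 18.3 mm, and the second step pressed too hard, at about 10 N. I'll ease off.

Call:
drive_tool([
  [0,0,0.8,0,0,0,1],
  [0,0,0.9,0,0,0,1],
  [0,0,0.9,0,0,0,1],
])

```text
time_s: 10.95
eef_pos: [0.5338, 0.0582, 0.1336]
tcp_rot: [[0.964, 0.266, 0.0], [0.266, -0.964, 0.0], [0.0, 0.0, -1.0]]
ft_force: [-2.0, -1.1, 3.5]
grip_width: 0.0198
```

```bash
python3 rs.py
```

```text
t 10.95 tcp stage [19.3071 -0.7356] toe z 18.04 F stage x,y,z -2.2494974307590985 -0.5212234285108156 3.5233305975776426 M stage x,y 0.033769544545820665 0.3754940365550536 pitch mrad 0.12254993345489475 grip 0.01983334254025885
```

Call:
drive_tool([
  [0,0,0,0,0,0,1],
  [0,0,0,0,0,0,1],
])

```text
time_s: 11.15
eef_pos: [0.5338, 0.0582, 0.1336]
tcp_rot: [[0.964, 0.267, 0.0], [0.267, -0.964, -0.0], [0.0, 0.0, -1.0]]
ft_force: [-2.3, 0.6, 4.7]
grip_width: 0.0198
```

```bash
python3 rs.py
```

```text
t 11.15 tcp stage [19.3219 -0.7576] toe z 18.05 F stage x,y,z -2.0243237251878035 1.1632136869768972 4.674605577295054 M stage x,y 0.01114421268386567 0.3074643030806794 pitch mrad 0.13455141483420813 grip 0.019846348459171402
```

Call:
drive_tool([
  [0,0,0.3,0,0,0,1],
  [0,0,0.3,0,0,0,1],
  [0,0,0.3,0,0,0,1],
])

```text
time_s: 11.45
eef_pos: [0.5338, 0.0582, 0.1338]
tcp_rot: [[0.964, 0.267, 0.0], [0.267, -0.964, 0.0], [0.0, -0.0, -1.0]]
ft_force: [-0.0, -0.5, 1.7]
grip_width: 0.0198
```

```bash
python3 rs.py
```

```text
t 11.45 tcp stage [19.2823 -0.75  ] toe z 18.17 F stage x,y,z -0.16555244331547106 -0.4640034718719502 1.7162671399694929 M stage x,y -0.047035322443233656 0.1528985064318555 pitch mrad 0.04947436576618348 grip 0.0198012789785925
```

Call:
drive_tool([
  [-1.9,-0.5,0,0,0,0,1],
  [-3.9,-1.1,0,0,0,0,1],
  [-3.9,-1.1,0,0,0,0,1],
  [-3.9,-1.1,0,0,0,0,1],
])

```text
time_s: 11.85
eef_pos: [0.5295, 0.057, 0.1337]
tcp_rot: [[0.964, 0.266, -0.001], [0.266, -0.964, -0.0], [-0.001, -0.0, -1.0]]
ft_force: [-0.3, 0.6, -0.1]
grip_width: 0.0198
```

```bash
python3 rs.py
```

```text
t 11.85 tcp stage [14.8079 -0.7343] toe z 18.07 F stage x,y,z -0.13714553712614683 0.651137065435405 -0.050930861076858645 M stage x,y 0.007829153501913547 0.12191803835098144 pitch mrad -0.699110651275629 grip 0.019768254847064227
```

Call:
drive_tool([
  [-1.9,-0.5,-0.1,0,0,0,1],
  [-3.9,-1.1,-0.2,0,0,0,1],
  [-3.9,-1.1,-0.2,0,0,0,1],
  [-3.9,-1.1,-0.2,0,0,0,1],
])

```text
time_s: 12.25
eef_pos: [0.5256, 0.0559, 0.1336]
tcp_rot: [[0.964, 0.266, -0.001], [0.266, -0.964, -0.0], [-0.001, 0.0, -1.0]]
ft_force: [-1.5, -0.4, 0.4]
grip_width: 0.02
```

```bash
python3 rs.py
```

```text
t 12.25 tcp stage [10.7874 -0.7813] toe z 17.93 F stage x,y,z -1.5260645309581198 -0.040949158350308754 0.3702393360363798 M stage x,y -0.024252906795230237 0.13120471854505433 pitch mrad -0.636168408736421 grip 0.01995791300715682
```

Call:
drive_tool([
  [-1.9,-0.5,-0.1,0,0,0,1],
  [-3.9,-1.1,-0.2,0,0,0,1],
  [-5.8,-1.6,-0.25,0,0,0,1],
  [-5.8,-1.6,-0.25,0,0,0,1],
  [-5.8,-1.6,-0.25,0,0,0,1],
])

```text
time_s: 12.75
eef_pos: [0.52, 0.0544, 0.1334]
tcp_rot: [[0.964, 0.266, -0.0], [0.266, -0.964, -0.0], [-0.0, 0.0, -1.0]]
ft_force: [0.4, -0.3, -0.7]
grip_width: 0.0199
```

```bash
python3 rs.py
```

```text
t 12.75 tcp stage [ 4.9872 -0.8061] toe z 17.79 F stage x,y,z 0.27541930189115643 -0.41096570868953974 -0.6863534809488641 M stage x,y -0.005880298629238833 -0.02657763677502964 pitch mrad -0.1579525220498604 grip 0.019892161969419224
```

Call:
drive_tool([
  [0,0,-0.2,0,0,0,1],
  [0,0,-0.3,0,0,0,1],
  [0,0,-0.3,0,0,0,1],
])

```text
time_s: 13.05
eef_pos: [0.5202, 0.0544, 0.1331]
tcp_rot: [[0.964, 0.267, -0.0], [0.267, -0.964, -0.0], [-0.0, 0.0, -1.0]]
ft_force: [-1.0, -0.6, 0.1]
grip_width: 0.02
```

```bash
python3 rs.py
```

```text
t 13.05 tcp stage [ 5.1337 -0.7826] toe z 17.54 F stage x,y,z -1.175494981849879 -0.3116939750989139 0.0568113534632424 M stage x,y -0.018484906862695712 0.11957366218130128 pitch mrad -0.08159370084738449 grip 0.019953352647380417
```

Call:
drive_tool([
  [-1.9,-0.5,-0.15,0,0,0,1],
  [-3.9,-1.1,-0.25,0,0,0,1],
  [-5.8,-1.6,-0.4,0,0,0,1],
  [-5.8,-1.6,-0.4,0,0,0,1],
  [-5.8,-1.6,-0.4,0,0,0,1],
])

```text
time_s: 13.55
eef_pos: [0.5142, 0.0528, 0.1328]
tcp_rot: [[0.964, 0.267, -0.0], [0.267, -0.964, -0.0], [-0.0, 0.0, -1.0]]
ft_force: [-0.3, 0.3, 0.1]
grip_width: 0.0196
```

```bash
python3 rs.py
```

```text
t 13.55 tcp stage [-1.0732 -0.7549] toe z 17.17 F stage x,y,z -0.22612838569209587 0.3620931739556167 0.1486816438943726 M stage x,y -0.02485485983759376 0.08581584586426677 pitch mrad -0.2481743705843256 grip 0.01962033933830029
```

Call:
drive_tool([
  [-1.9,-0.5,-0.15,0,0,0,1],
  [-3.9,-1.1,-0.3,0,0,0,1],
  [-4.3,-1.2,-0.35,0,0,0,1],
  [-4.3,-1.2,-0.35,0,0,0,1],
])

```text
time_s: 13.95
eef_pos: [0.5101, 0.0517, 0.1325]
tcp_rot: [[0.964, 0.266, 0.0], [0.266, -0.964, 0.0], [0.0, 0.0, -1.0]]
ft_force: [1.3, 0.6, 0.2]
grip_width: 0.0201
```

```bash
python3 rs.py
```

```text
t 13.95 tcp stage [-5.2584 -0.7438] toe z 16.92 F stage x,y,z 1.4348881161499645 0.2524936734122294 0.16795287323322802 M stage x,y 0.07679154780852626 -0.3105937960358703 pitch mrad 0.38662107383916433 grip 0.02012223151703347
```

```bash
python3 - <<'E'
from st import *
s=bot.read_state();im=bot.snapshot("wrist")[:,:,::-1]
cv2.imwrite("pics/w7.png",im); np.savez("w7.npz",p=s["eef_pos"],r=s["tcp_rot"])
cv2.imwrite("pics/w7b.png",cv2.resize(im[120:240,200:310],None,fx=5,fy=5,interpolation=cv2.INTER_CUBIC))
E
python3 rs.py
```

```text
t 14.0 tcp stage [-5.2479 -0.7858] toe z 16.89 F stage x,y,z 0.9732766033341359 0.24587552911911056 1.0323043978466702 M stage x,y 0.0039709269000536545 -0.31650536522239575 pitch mrad 0.294237405815219 grip 0.01998529979776913
```

View pics/w7b.png

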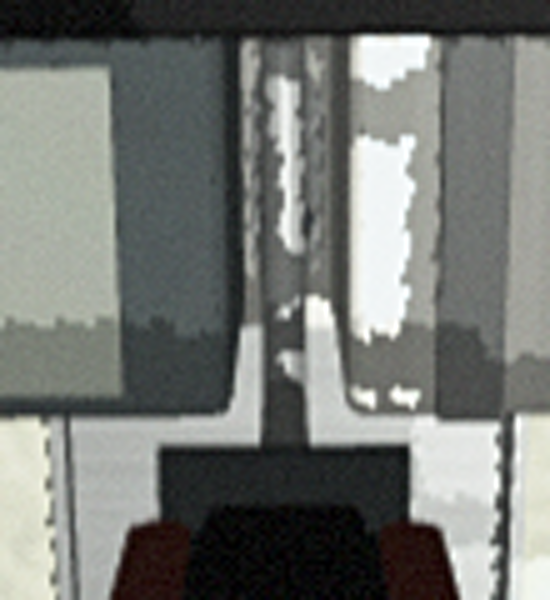

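```bash
python3 - <<'E'
from st import *
d=np.load("w7.npz");W=cam("wrist",dict(eef_pos=d["p"],tcp_rot=d["r"]))
e=lambda x,y:(200+x/5-.4,120+y/5-.4)
print(sxy(onz(W,e(303,222),.027)),sxy(onz(W,e(320,290),.020)),sxy(onz(W,e(250,325),.02)),"mouth",sxy(onz(W,e(230,410),.08)))
im=cv2.imread("pics/w7.png")[150:200,240:275].astype(float)
cv2.imwrite("pics/w7c.png",cv2.resize(np.clip(im*2.2,0,255).astype(np.uint8),None,fx=12,fy=12,interpolation=cv2.INTER_CUBIC))
E
```

```text
[23.0086 -4.6579] [ 8.2363 -8.1241] [1.1536 5.7092] mouth [2.5714 7.4643]
```

View pics/w7c.png

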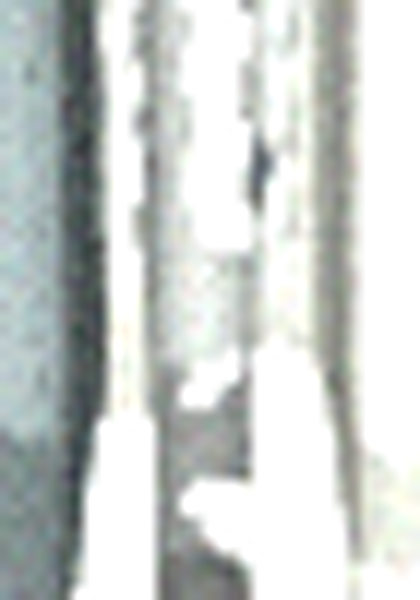

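Call:
drive_tool([
  [-1.9,-0.5,-0.05,0,0,0,1],
  [-3.9,-1.1,-0.1,0,0,0,1],
  [-3.9,-1.1,-0.1,0,0,0,1],
  [-3.9,-1.1,-0.1,0,0,0,1],
])

```text
time_s: 14.4
eef_pos: [0.506, 0.0505, 0.1324]
tcp_rot: [[0.964, 0.267, -0.0], [0.267, -0.964, -0.0], [-0.0, 0.0, -1.0]]
ft_force: [-0.1, 0.2, 1.8]
grip_width: 0.0198
```

```bash
python3 rs.py
```

```text
t 14.4 tcp stage [-9.5651 -0.7857] toe z 16.78 F stage x,y,z -0.06174013437843384 0.22981737372585392 1.8137917281292557 M stage x,y 0.05466089094165977 -0.207275973259731 pitch mrad -0.2271238929351399 grip 0.019822420195952456
```

Call:
drive_tool([
  [-1.9,-0.5,0.05,0,0,0,1],
  [-3.9,-1.1,0.05,0,0,0,1],
  [-4.8,-1.3,0.05,0,0,0,1],
  [-4.8,-1.3,0.05,0,0,0,1],
])

```text
time_s: 14.8
eef_pos: [0.5013, 0.0492, 0.1324]
tcp_rot: [[0.964, 0.266, 0.0], [0.266, -0.964, -0.0], [0.0, 0.0, -1.0]]
ft_force: [1.5, 0.3, 1.9]
grip_width: 0.0197
```

```bash
python3 rs.py
```

```text
t 14.8 tcp stage [-14.4511  -0.7674] toe z 16.81 F stage x,y,z 1.5517061661789895 -0.07490488481076493 1.896819416508341 M stage x,y 0.059981679935442234 -0.4786559508971614 pitch mrad 0.09038013118294858 grip 0.019660773402935445
```

Call:
drive_tool([
  [-1.9,-0.5,0.1,0,0,0,1],
  [-3.9,-1.1,0.15,0,0,0,1],
  [-5.8,-1.6,0.15,0,0,0,1],
  [-5.8,-1.6,0.15,0,0,0,1],
])

```text
time_s: 15.2
eef_pos: [0.495, 0.0475, 0.1325]
tcp_rot: [[0.964, 0.266, -0.001], [0.266, -0.964, -0.0], [-0.001, 0.0, -1.0]]
ft_force: [-0.0, 0.8, 2.1]
grip_width: 0.0195
```

```bash
python3 rs.py
```

```text
t 15.2 tcp stage [-20.9293  -0.7455] toe z 16.84 F stage x,y,z 0.20307544953560414 0.7792774451341643 2.106144768270642 M stage x,y 0.10805357689082978 -0.2524304649047351 pitch mrad -0.7027103559811451 grip 0.019481198222670828
```

Call:
drive_tool([
  [-1.9,-0.5,0.1,0,0,0,1],
  [-3.9,-1.1,0.2,0,0,0,1],
  [-5.8,-1.6,0.25,0,0,0,1],
  [-5.8,-1.6,0.25,0,0,0,1],
])

```text
time_s: 15.6
eef_pos: [0.4891, 0.0458, 0.1326]
tcp_rot: [[0.964, 0.266, -0.001], [0.266, -0.964, -0.0], [-0.001, 0.0, -1.0]]
ft_force: [-0.9, 1.3, 2.8]
grip_width: 0.0198
```

```bash
python3 rs.py
```

```text
t 15.6 tcp stage [-27.0928  -0.7947] toe z 16.96 F stage x,y,z -0.5069257532584032 1.4906411820463032 2.789436731349571 M stage x,y 0.02693619058513749 -0.1280544879544142 pitch mrad -1.0395451391017294 grip 0.019848906985557156
```

Call:
drive_tool([
  [-1.9,-0.5,0.25,0,0,0,1],
  [-3.9,-1.1,0.4,0,0,0,1],
  [-5.8,-1.6,0.5,0,0,0,1],
  [-5.8,-1.6,0.5,0,0,0,1],
])

```text
time_s: 16.0
eef_pos: [0.483, 0.0441, 0.1329]
tcp_rot: [[0.964, 0.266, -0.001], [0.266, -0.964, -0.001], [-0.002, 0.0, -1.0]]
ft_force: [-0.2, -0.4, 0.4]
grip_width: 0.02
```

```bash
python3 rs.py
```

```text
t 16.0 tcp stage [-33.3822  -0.7987] toe z 17.24 F stage x,y,z -0.32416445848359393 -0.33641592875650167 0.38889853475047964 M stage x,y 0.06067438858231584 0.0544523813249134 pitch mrad -1.5727891000814707 grip 0.01999785278829905
```

Call:
drive_tool([
  [-1.9,-0.5,0.1,0,0,0,1],
  [-3.9,-1.1,0.15,0,0,0,1],
  [-5.8,-1.6,0.22,0,0,0,1],
  [-5.8,-1.6,0.22,0,0,0,1],
])

```text
time_s: 16.4
eef_pos: [0.4776, 0.0426, 0.1333]
tcp_rot: [[0.964, 0.266, -0.001], [0.266, -0.964, -0.0], [-0.001, 0.0, -1.0]]
ft_force: [0.1, 0.5, -1.1]
grip_width: 0.0194
```

```bash
python3 rs.py
```

```text
t 16.4 tcp stage [-39.0374  -0.818 ] toe z 17.62 F stage x,y,z 0.210859794198473 0.41560111330500654 -1.0995485818285142 M stage x,y -0.007357176616520408 0.0028903649194517655 pitch mrad -0.7927953182167976 grip 0.019399801486793936
```

Call:
drive_tool([
  [0,0,-0.2,0,0,0,1],
  [-1.9,-0.5,-0.2,0,0,0,1],
  [-2.9,-0.8,-0.2,0,0,0,1],
  [-2.9,-0.8,-0.2,0,0,0,1],
])

```text
time_s: 16.8
eef_pos: [0.4751, 0.042, 0.1332]
tcp_rot: [[0.964, 0.266, -0.0], [0.266, -0.964, -0.0], [-0.0, 0.0, -1.0]]
ft_force: [0.7, 0.8, -0.7]
grip_width: 0.0197
```

```bash
python3 rs.py
```

```text
t 16.8 tcp stage [-41.626   -0.7541] toe z 17.61 F stage x,y,z 0.8930189533927945 0.5401810023810947 -0.6735973169272252 M stage x,y 0.04523853308157165 0.008373491375507344 pitch mrad -0.10042026450738889 grip 0.01970211993340387
```

Call:
drive_tool([
  [0,0,-0.1,0,0,0,1],
  [-1.9,-0.5,-0.05,0,0,0,1],
  [-3.9,-1.1,0.05,0,0,0,1],
  [-5.8,-1.6,0.1,0,0,0,1],
  [-5.8,-1.6,0.1,0,0,0,1],
  [-5.8,-1.6,0.1,0,0,0,1],
])

```text
time_s: 17.4
eef_pos: [0.4694, 0.0404, 0.1333]
tcp_rot: [[0.964, 0.267, -0.0], [0.267, -0.964, -0.0], [-0.0, 0.0, -1.0]]
ft_force: [-0.4, -0.1, -1.4]
grip_width: 0.02
```

```bash
python3 rs.py; python3 - <<'E'
from st import *
s=bot.read_state();im=bot.snapshot("wrist")[:,:,::-1]
cv2.imwrite("pics/w8.png",im); np.savez("w8.npz",p=s["eef_pos"],r=s["tcp_rot"])
cv2.imwrite("pics/w8b.png",cv2.resize(im[60:230,190:320],None,fx=4,fy=3.5,interpolation=cv2.INTER_CUBIC))
E
```

```text
t 17.4 tcp stage [-47.5569  -0.7292] toe z 17.74 F stage x,y,z -0.4126066219161851 -0.01494069303411567 -1.384068560414434 M stage x,y 0.0612394238512853 0.000590427650281851 pitch mrad -0.04608199016888727 grip 0.019979119534487732
```

View pics/w8b.png

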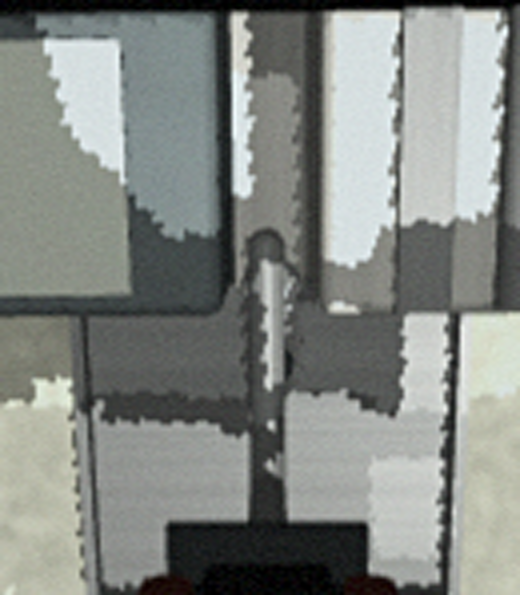

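The toe is at (265,243). The clamp is mostly hidden beneath the bar, with its head peeking out at (290,362), already beyond the mouth. I'll go on, restoring a light touch.

Call:
drive_tool([
  [0,0,-0.2,0,0,0,1],
  [-1.9,-0.5,-0.25,0,0,0,1],
  [-2.9,-0.8,-0.25,0,0,0,1],
  [-2.9,-0.8,-0.25,0,0,0,1],
])

```text
time_s: 17.85
eef_pos: [0.4665, 0.0396, 0.1332]
tcp_rot: [[0.964, 0.266, 0.0], [0.266, -0.964, -0.0], [0.0, 0.0, -1.0]]
ft_force: [0.1, -0.4, -1.4]
grip_width: 0.0194
```

```bash
python3 rs.py
```

```text
t 17.85 tcp stage [-50.5618  -0.7291] toe z 17.56 F stage x,y,z -0.04688110890239682 -0.4144858357676282 -1.4169826358172948 M stage x,y -0.021191741738855185 -0.03111292330725675 pitch mrad 0.11350198953437263 grip 0.01939703969592545
```

Call:
drive_tool([
  [0,0,-0.2,0,0,0,1],
  [0,0,-0.4,0,0,0,1],
  [0,0,-0.4,0,0,0,1],
])

```text
time_s: 18.15
eef_pos: [0.4665, 0.0396, 0.1328]
tcp_rot: [[0.964, 0.266, -0.0], [0.266, -0.964, -0.0], [-0.0, 0.0, -1.0]]
ft_force: [-1.2, -0.9, 3.2]
grip_width: 0.0194
```

```bash
python3 rs.py
```

```text
t 18.15 tcp stage [-50.4754  -0.7262] toe z 17.23 F stage x,y,z -1.3736897301668196 -0.5161554795083753 3.1926212558390654 M stage x,y 0.05717157059455494 0.19494344159371108 pitch mrad -0.06049967593344358 grip 0.01943030611945455
```

Call:
drive_tool([
  [0,0,0.15,0,0,0,1],
  [-1.9,-0.5,0.2,0,0,0,1],
  [-3.9,-1.1,0.2,0,0,0,1],
  [-4.8,-1.3,0.2,0,0,0,1],
  [-4.8,-1.3,0.2,0,0,0,1],
])

```text
time_s: 18.65
eef_pos: [0.4618, 0.0383, 0.133]
tcp_rot: [[0.964, 0.267, 0.0], [0.267, -0.964, -0.0], [0.0, 0.0, -1.0]]
ft_force: [0.3, -0.0, 0.3]
grip_width: 0.02
```

```bash
python3 rs.py
```

```text
t 18.65 tcp stage [-55.4484  -0.7218] toe z 17.38 F stage x,y,z 0.2421302073540426 -0.10285837895975394 0.3256739192140144 M stage x,y 0.04714686871276075 -0.22704162507013032 pitch mrad 0.28003754124518015 grip 0.020027966381805963
```

Call:
drive_tool([
  [-1.9,-0.5,0.05,0,0,0,1],
  [-3.9,-1.1,0.1,0,0,0,1],
  [-3.9,-1.1,0.1,0,0,0,1],
  [-3.9,-1.1,0.1,0,0,0,1],
])

```text
time_s: 19.05
eef_pos: [0.4569, 0.0369, 0.1327]
tcp_rot: [[0.964, 0.266, -0.002], [0.266, -0.964, -0.001], [-0.002, 0.0, -1.0]]
ft_force: [-0.6, 0.1, -0.2]
grip_width: 0.0196
```

```bash
python3 rs.py; python3 - <<'E'
from st import *
s=bot.read_state();im=bot.snapshot("wrist")[:,:,::-1]
cv2.imwrite("pics/w9.png",im); np.savez("w9.npz",p=s["eef_pos"],r=s["tcp_rot"])
cv2.imwrite("pics/w9b.png",cv2.resize(im[60:230,190:320],None,fx=4,fy=3.5,interpolation=cv2.INTER_CUBIC))
E
```

```text
t 19.05 tcp stage [-60.4769  -0.769 ] toe z 16.96 F stage x,y,z -0.5066155815160962 0.26523350945791946 -0.1762122894994547 M stage x,y 0.07504481362701407 0.35779496048437265 pitch mrad -1.8955834523131305 grip 0.019586708554463844
```

View pics/w9b.png

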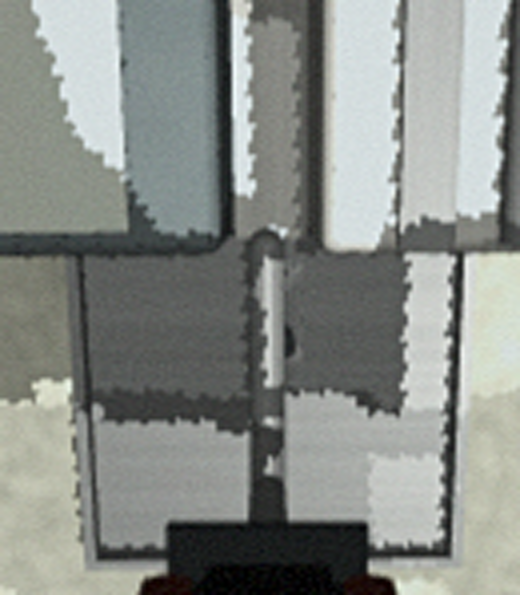

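Call:
drive_tool([
  [-0.5,-0.1,0.4,0,0,0,1],
  [-1.9,-0.5,0.5,0,0,0,1],
  [-3.9,-1.1,0.5,0,0,0,1],
  [-5.8,-1.6,0.5,0,0,0,1],
  [-7.7,-2.1,0.5,0,0,0,1],
  [-7.7,-2.1,0.5,0,0,0,1],
])

```text
time_s: 19.7
eef_pos: [0.4498, 0.035, 0.1335]
tcp_rot: [[0.964, 0.266, -0.0], [0.266, -0.964, -0.0], [-0.0, 0.0, -1.0]]
ft_force: [0.5, 0.8, -1.7]
grip_width: 0.0198
```

```bash
python3 rs.py; python3 - <<'E'
from st import *
s=bot.read_state();im=bot.snapshot("wrist")[:,:,::-1]
cv2.imwrite("pics/w10.png",im)
cv2.imwrite("pics/w10b.png",cv2.resize(im[60:230,190:320],None,fx=4,fy=3.5,interpolation=cv2.INTER_CUBIC))
im=bot.snapshot("top")[:,:,::-1]; cv2.imwrite("pics/t10.png",im); crop("pics/t10.png",230,150,70,85,7,"pics/t10b.png")
E
```

```text
t 19.7 tcp stage [-67.8302  -0.74  ] toe z 17.84 F stage x,y,z 0.6581882805275842 0.6699149784784149 -1.749834252440295 M stage x,y 0.019006406692006476 0.11741567839692126 pitch mrad -0.20988091658842573 grip 0.01984116936895365
```

View pics/w10b.png

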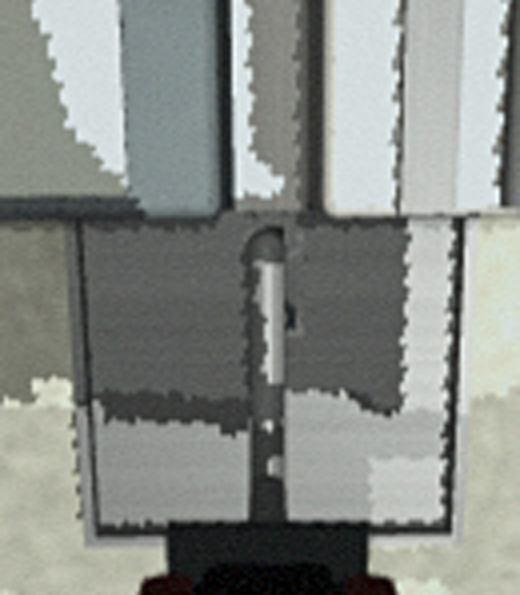

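View pics/t10b.png

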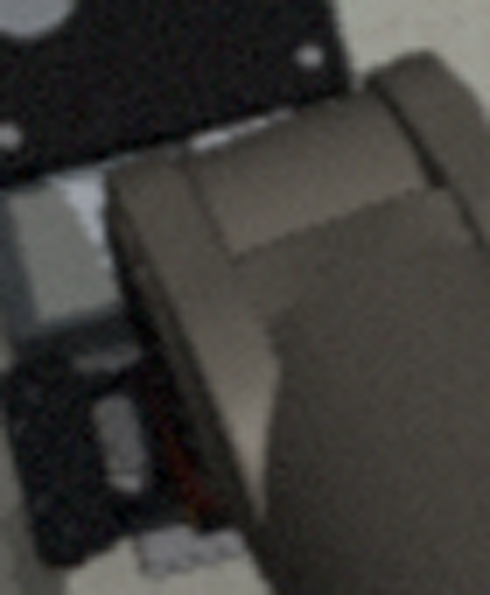

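The clamp head now lies at (290,317), closer to the toe than before, so the clamp seems to have dropped into the tray. I'll raise the rod straight up and step aside to look.

Call:
drive_tool([
  [0,0,8,0,0,0,1],
  [0,0,25,0,0,0,1],
  [0,0,50,0,0,0,1],
  [0,0,80,0,0,0,1],
  [5,-20,105,0,0,0,1],
  [10,-40,115,0,0,0,1],
  [10,-40,115,0,0,0,1],
  [10,-40,115,0,0,0,1],
])

```text
time_s: 20.6
eef_pos: [0.4601, -0.0048, 0.2488]
tcp_rot: [[0.964, 0.266, 0.0], [0.266, -0.964, 0.0], [0.0, -0.0, -1.0]]
ft_force: [0.2, -0.2, -2.0]
grip_width: 0.0199
```

```bash
python3 rs.py; python3 - <<'E'
from st import *
s=bot.read_state();im=bot.snapshot("wrist")[:,:,::-1]
cv2.imwrite("pics/w11.png",im); np.savez("w11.npz",p=s["eef_pos"],r=s["tcp_rot"])
cv2.imwrite("pics/w11b.png",cv2.resize(im,None,fx=1.5,fy=1.5,interpolation=cv2.INTER_CUBIC))
E
```

```text
t 20.6 tcp stage [-68.5654 -41.8049] toe z 133.18 F stage x,y,z 0.1460985447432256 -0.2969456528486749 -1.9517605643126965 M stage x,y 0.0408702199388415 -0.019768746646993608 pitch mrad 0.4481289589262967 grip 0.019944811509123337
```

View pics/w11b.png

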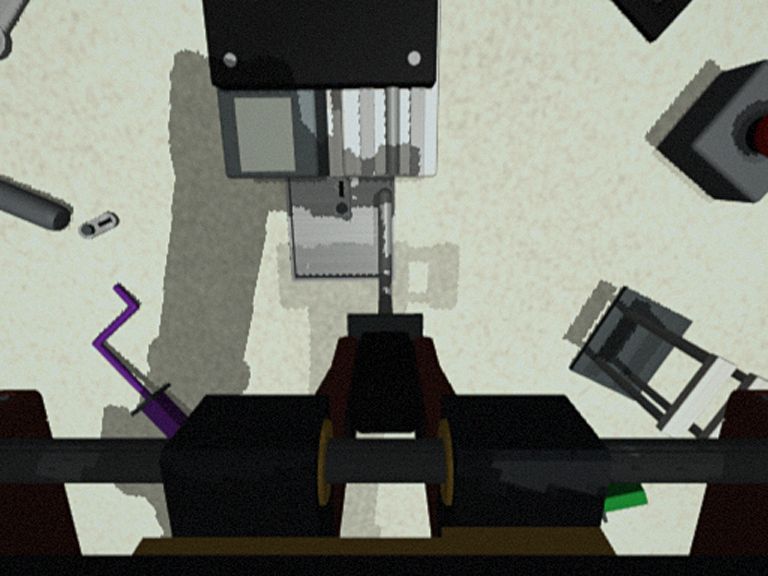

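```bash
python3 - <<'E'
from st import *
im=cv2.imread("pics/w11.png")[105:190,185:265].astype(float)
cv2.imwrite("pics/w11c.png",cv2.resize(np.clip(im*1.6,0,255).astype(np.uint8),None,fx=7,fy=7,interpolation=cv2.INTER_CUBIC))
E
```

```text
(no output)
```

View pics/w11c.png

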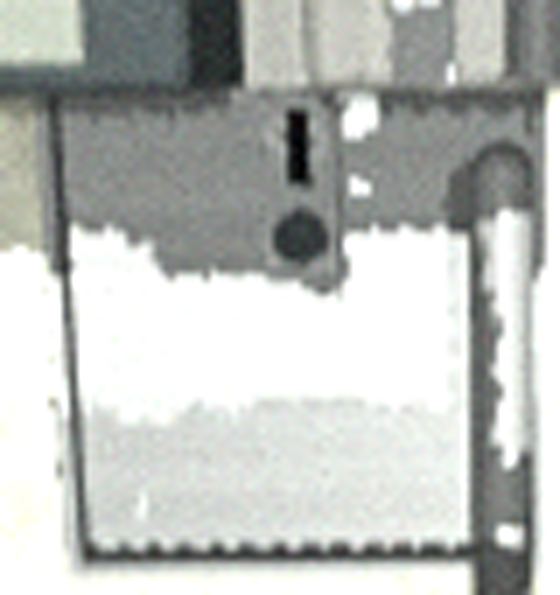

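```bash
python3 - <<'E'
from st import *
d=np.load("w11.npz");W=cam("wrist",dict(eef_pos=d["p"],tcp_rot=d["r"]))
e=lambda x,y:(185+x/7-.4,105+y/7-.4)
for n,p,z in [("head",(301,236),.019),("slot",(297,147),.014),("slot if +6",(297,147),.020),("front",(318,290),.012),("mouth",(240,92),.08),("trayfar",(280,550),.017)]: print(n,sxy(onz(W,e(*p),z)))
E
```

```text
head [-27.3968  -3.219 ]
slot [-10.9272  -2.4646]
slot if +6 [-10.647   -3.0671]
front [-38.5487  -5.5622]
mouth [ 0.7208 -0.2545]
trayfar [-90.2386   3.1499]
```

The clamp rear comes out right at the mouth, about x=0, and the picture can't settle whether it lies flat. I'll feel down behind its screw head: touching near z=14 means flat, near z=19 means tilted. Then I'll draw it further into the tray by the head.

Call:
drive_tool([
  [-10,18,0,0,0,0,1],
  [-19.3,35.5,-10,0,0,0,1],
  [-19.3,35.5,-45,0,0,0,1],
  [-19.3,35.5,-80,0,0,0,1],
  [-19.3,35.5,-104,0,0,0,1],
  [-19.3,35.5,-109,0,0,0,1],
  [-19.3,35.5,-109,0,0,0,1],
  [-19.3,35.5,-109,0,0,0,1],
])

```text
time_s: 21.45
eef_pos: [0.4415, 0.0312, 0.1404]
tcp_rot: [[0.964, 0.267, 0.001], [0.267, -0.964, 0.0], [0.001, 0.0, -1.0]]
ft_force: [0.6, 0.6, -0.8]
grip_width: 0.0197
```

```bash
python3 rs.py; python3 - <<'E'
from st import *
s=bot.read_state();im=bot.snapshot("wrist")[:,:,::-1]
cv2.imwrite("pics/w12.png",im); np.savez("w12.npz",p=s["eef_pos"],r=s["tcp_rot"])
im=im[90:220,200:310].astype(float)
cv2.imwrite("pics/w12b.png",cv2.resize(np.clip(im*1.6,0,255).astype(np.uint8),None,fx=4.5,fy=4.5,interpolation=cv2.INTER_CUBIC))
E
```

```text
t 21.45 tcp stage [-76.8509  -2.1863] toe z 24.90 F stage x,y,z 0.7016506414831349 0.43642678023018877 -0.8062281766450783 M stage x,y -0.0023067900216575342 -0.06476889058186487 pitch mrad 1.3317115127402892 grip 0.019707369765346594
```

View pics/w12b.png

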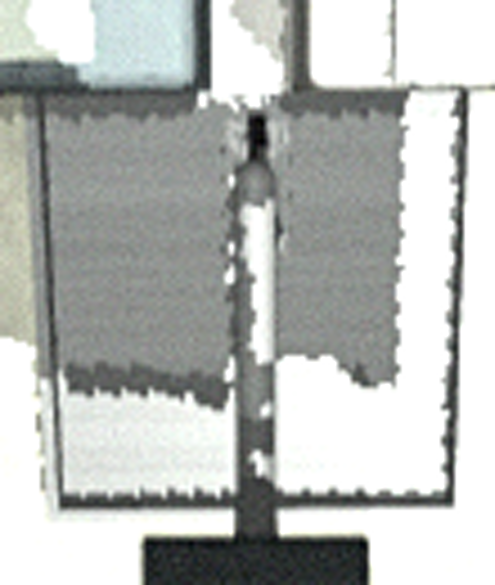

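Call:
drive_tool([
  [0,0,-1.5,0,0,0,1],
  [0,0,-3,0,0,0,1],
  [0,0,-3.5,0,0,0,1],
  [0,0,-3.5,0,0,0,1],
])

```text
time_s: 21.9
eef_pos: [0.4409, 0.0306, 0.1361]
tcp_rot: [[0.964, 0.266, 0.0], [0.266, -0.964, -0.0], [0.0, 0.0, -1.0]]
ft_force: [-0.0, -0.2, -1.3]
grip_width: 0.0198
```

```bash
python3 rs.py
```

```text
t 21.9 tcp stage [-77.6306  -2.6184] toe z 20.49 F stage x,y,z -0.08026163229553258 -0.1455788904106593 -1.3161698078824726 M stage x,y -0.0503924898134501 -0.002647189779124159 pitch mrad 0.16123922223408835 grip 0.019808838976816297
```

Call:
drive_tool([
  [0,0,-0.5,0,0,0,1],
  [0,0,-1,0,0,0,1],
  [0,0,-1,0,0,0,1],
])

```text
time_s: 22.2
eef_pos: [0.4408, 0.0306, 0.1349]
tcp_rot: [[0.964, 0.266, -0.0], [0.266, -0.964, -0.0], [-0.0, -0.0, -1.0]]
ft_force: [-0.4, 0.1, -2.7]
grip_width: 0.0194
```

```bash
python3 rs.py
```

```text
t 22.2 tcp stage [-77.6679  -2.5402] toe z 19.33 F stage x,y,z -0.3831847367382941 0.2523532432447493 -2.659309650380029 M stage x,y 0.005660020968061372 -0.03384244793009936 pitch mrad -0.06477363604783427 grip 0.019430765213256773
```

Call:
drive_tool([
  [0,0,-0.5,0,0,0,1],
  [0,0,-1,0,0,0,1],
  [0,0,-1,0,0,0,1],
])

```text
time_s: 22.5
eef_pos: [0.4408, 0.0306, 0.1339]
tcp_rot: [[0.964, 0.267, -0.0], [0.267, -0.964, 0.0], [-0.0, -0.0, -1.0]]
ft_force: [-0.4, 0.4, -1.8]
grip_width: 0.0199
```

```bash
python3 rs.py
```

```text
t 22.5 tcp stage [-77.6902  -2.5283] toe z 18.29 F stage x,y,z -0.22422211346521057 0.5158732596486321 -1.7964580138881465 M stage x,y 0.07679199431768842 0.025058506852639884 pitch mrad -0.1362630181727007 grip 0.019929019375756158
```

Call:
drive_tool([
  [0,0,-0.5,0,0,0,1],
  [0,0,-1,0,0,0,1],
  [0,0,-1,0,0,0,1],
])

```text
time_s: 22.8
eef_pos: [0.4408, 0.0306, 0.1329]
tcp_rot: [[0.964, 0.266, -0.0], [0.266, -0.964, -0.0], [-0.0, -0.0, -1.0]]
ft_force: [-0.1, 0.5, -0.8]
grip_width: 0.0199
```

```bash
python3 rs.py
```

```text
t 22.8 tcp stage [-77.6805  -2.5397] toe z 17.31 F stage x,y,z 0.051022707385547504 0.4918894124639964 -0.8175182590073619 M stage x,y 0.020599516494600185 0.07021350251719884 pitch mrad -0.10203716083457101 grip 0.01986052659320113
```

Call:
drive_tool([
  [0,0,-0.5,0,0,0,1],
  [0,0,-0.9,0,0,0,1],
  [0,0,-0.9,0,0,0,1],
])

```text
time_s: 23.1
eef_pos: [0.4408, 0.0306, 0.132]
tcp_rot: [[0.964, 0.267, -0.0], [0.267, -0.964, -0.0], [-0.0, 0.0, -1.0]]
ft_force: [0.6, -0.2, -0.8]
grip_width: 0.0195
```

```bash
python3 rs.py
```

```text
t 23.1 tcp stage [-77.6852  -2.547 ] toe z 16.42 F stage x,y,z 0.5714287426145707 -0.3205276927557085 -0.7750933225438968 M stage x,y 0.03454171550951396 0.016336193906585177 pitch mrad -0.10220638081030367 grip 0.01949460407715964
```

No contact down to 16.4 mm, so the clamp is flat or nearly so. I'll engage behind the head and draw it about 15 mm further into the tray.

Call:
drive_tool([
  [0,0,-0.8,0,0,0,1],
  [-1.9,-0.5,-0.8,0,0,0,1],
  [-4.8,-1.3,-0.8,0,0,0,1],
  [-7.7,-2.1,-0.8,0,0,0,1],
  [-10.6,-2.9,-0.8,0,0,0,1],
  [-13.5,-3.7,-0.8,0,0,0,1],
  [-14.5,-4,-0.8,0,0,0,1],
  [-14.5,-4,-0.8,0,0,0,1],
])

```text
time_s: 23.9
eef_pos: [0.4262, 0.0265, 0.1313]
tcp_rot: [[0.964, 0.266, 0.0], [0.266, -0.964, -0.0], [-0.0, 0.0, -1.0]]
ft_force: [0.7, -0.0, -1.0]
grip_width: 0.0199
```

```bash
python3 rs.py; python3 - <<'E'
from st import *
s=bot.read_state();im=bot.snapshot("wrist")[:,:,::-1]
cv2.imwrite("pics/w13.png",im); np.savez("w13.npz",p=s["eef_pos"],r=s["tcp_rot"])
im=im[50:220,200:310].astype(float)
cv2.imwrite("pics/w13b.png",cv2.resize(np.clip(im*1.6,0,255).astype(np.uint8),None,fx=4.5,fy=3.5,interpolation=cv2.INTER_CUBIC))
E
```

```text
t 23.9 tcp stage [-92.8826  -2.5869] toe z 15.72 F stage x,y,z 0.6740719433898947 -0.219783370388596 -1.041958989727139 M stage x,y -0.01793554129102066 -0.016673128928539234 pitch mrad -0.026780955262918436 grip 0.019873812143210712
```

View pics/w13b.png

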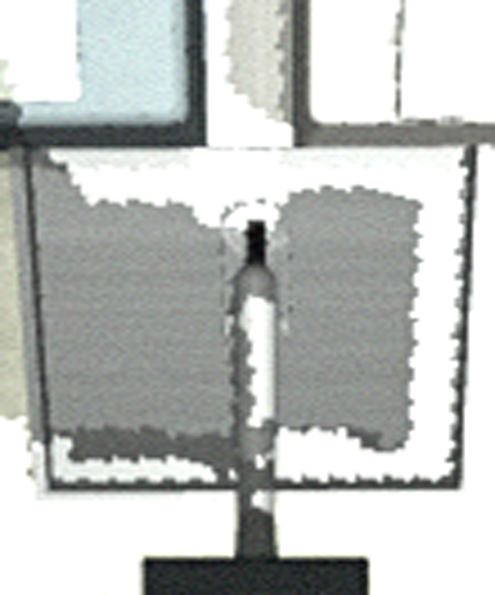

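The clamp rear is now at (255,205), well clear of the mouth at row 145. I'll lift straight up and look from one side.

Call:
drive_tool([
  [0,0,10,0,0,0,1],
  [0,0,40,0,0,0,1],
  [0,0,75,0,0,0,1],
  [0,0,110,0,0,0,1],
  [5,-15,135,0,0,0,1],
  [10,-40,140,0,0,0,1],
  [10,-40,140,0,0,0,1],
  [10,-40,140,0,0,0,1],
])

```text
time_s: 24.75
eef_pos: [0.4363, -0.0135, 0.2717]
tcp_rot: [[0.964, 0.265, 0.0], [0.265, -0.964, 0.0], [0.0, -0.0, -1.0]]
ft_force: [-0.5, 0.2, -2.5]
grip_width: 0.0194
```

```bash
python3 rs.py; python3 - <<'E'
from st import *
s=bot.read_state();print(s["eef_pos"]);im=bot.snapshot("wrist")[:,:,::-1]
cv2.imwrite("pics/w14.png",im); np.savez("w14.npz",p=s["eef_pos"],r=s["tcp_rot"])
im=im[95:195,180:280].astype(float)
cv2.imwrite("pics/w14b.png",cv2.resize(np.clip(im*1.3,0,255).astype(np.uint8),None,fx=6,fy=6,interpolation=cv2.INTER_CUBIC))
E
```

```text
t 24.75 tcp stage [-93.8312 -43.8113] toe z 156.12 F stage x,y,z -0.4079768579965633 0.2729157759771586 -2.4804767175974254 M stage x,y -0.007554108627012092 -0.009441750876651582 pitch mrad 0.3619036244882791 grip 0.019395256600593366
[ 0.4363 -0.0135  0.2717]
```

View pics/w14b.png

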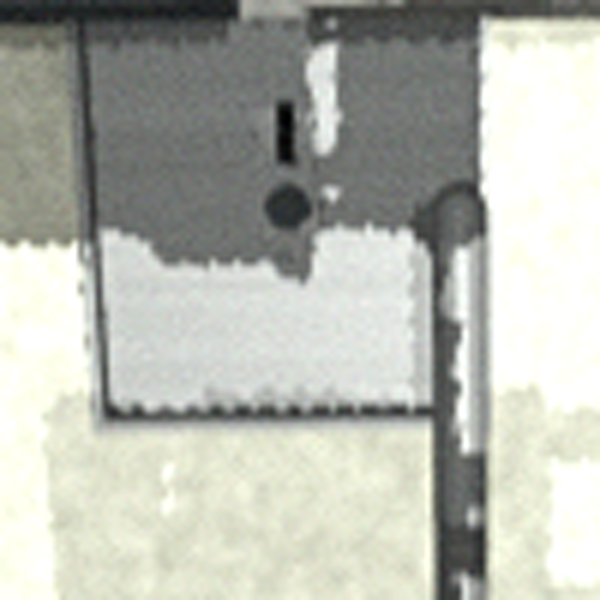

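Call:
drive_tool([
  [0,-30,3,0,0,-0.03,1],
  [0,-70,3,0,0,-0.1,1],
  [0,-110,3,0,0,-0.18,1],
  [0,-150,3,0,0,-0.26,1],
  [-2,-190,3,0,0,-0.34,1],
  [-4,-225,3,0,0,-0.4,1],
  [-6,-250,3,0,0,-0.449,1],
  [-6,-260,3,0,0,-0.449,1],
])

```text
time_s: 25.6
eef_pos: [0.4298, -0.2749, 0.2738]
tcp_rot: [[0.983, -0.181, -0.001], [-0.181, -0.983, 0.0], [-0.001, -0.0, -1.0]]
ft_force: [-0.5, -0.2, -2.0]
grip_width: 0.0198
```

Call:
drive_tool([
  [0,0,0,0,0,0,1],
  [0,0,0,0,0,0,1],
  [0,0,0,0,0,0,1],
  [0,0,0,0,0,0,1],
])

```text
time_s: 26.0
eef_pos: [0.4308, -0.272, 0.2744]
tcp_rot: [[0.984, -0.176, 0.0], [-0.176, -0.984, 0.0], [0.0, -0.0, -1.0]]
ft_force: [0.3, 0.8, -1.5]
grip_width: 0.0196
```

```bash
python3 - <<'E'
from st import *
d=np.load("w14.npz");W=cam("wrist",dict(eef_pos=d["p"],tcp_rot=d["r"]))
e=lambda x,y:(180+x/6-.4,95+y/6-.4)
print("head",sxy(onz(W,e(288,207),.019)),"slot",sxy(onz(W,e(286,132),.014)))
s=bot.read_state();print(s["eef_pos"],s["tcp_rot"]);im=bot.snapshot("wrist")[:,:,::-1]
cv2.imwrite("pics/w15.png",im); np.savez("w15.npz",p=s["eef_pos"],r=s["tcp_rot"])
im=im[110:240,200:310].astype(float)
cv2.imwrite("pics/w15b.png",cv2.resize(np.clip(im*1.4,0,255).astype(np.uint8),None,fx=4.5,fy=4.5,interpolation=cv2.INTER_CUBIC))
E
```

```text
head [-41.5345  -3.7718] slot [-24.54    -3.3409]
[ 0.4308 -0.272   0.2744] [[ 0.9844 -0.1757  0.0003]
 [-0.1757 -0.9844  0.0002]
 [ 0.0002 -0.0002 -1.    ]]
```

View pics/w15b.png

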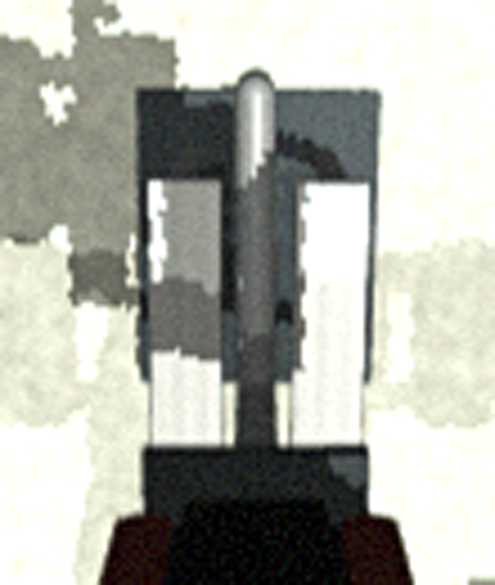

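```bash
python3 - <<'E'
from st import *
d=np.load("w15.npz");P=d["p"];R=d["r"];W=cam("wrist",dict(eef_pos=P,tcp_rot=R))
e=lambda x,y:(200+x/4.5-.4,110+y/4.5-.4)
def tool(X): return 1e3*(R.T@(X-P))
for n,p,z in [("Lfar",(221,180),.125),("Rfar",(299,183),.125),("Lnear",(222,440),.125),("Rnear",(292,440),.125),("Lo far",(147,180),.125),("Ro far",(368,184),.125),("Lo near",(150,445),.125),("Ro near",(363,445),.125),
 ("toeL",(235,120),P[2]-.0876),("toeR",(275,120),P[2]-.0876),("tip",(255,68),P[2]-.0836),("barL",(234,400),P[2]-.0876),("barR",(276,400),P[2]-.0876)]:
    X=onz(W,e(*p),z); print(n,X,tool(X)[:2])
E
```

```text
Lfar [ 0.4681 -0.2708  0.125 ] [36.4673 -7.6657]
Rfar [ 0.464  -0.2892  0.125 ] [35.7248 11.1551]
Lnear [ 0.403  -0.2588  0.125 ] [-29.7205  -7.9901]
Rnear [ 0.3998 -0.2765  0.125 ] [-29.7428   9.9061]
Lo far [ 0.4712 -0.2532  0.125 ] [ 36.4876 -25.5147]
Ro far [ 0.4608 -0.3055  0.125 ] [35.4652 27.8163]
Lo near [ 0.4049 -0.2405  0.125 ] [-31.0482 -26.4294]
Ro near [ 0.3952 -0.2941  0.125 ] [-31.116  28.089]
toeL [ 0.4863 -0.2786  0.1868] [55.8081 -3.2459]
toeR [ 0.485  -0.2861  0.1868] [55.7996  4.3907]
tip [ 0.4953 -0.2841  0.1908] [65.6313  0.5863]
barL [ 0.4314 -0.2682  0.1868] [-0.0923 -3.7681]
barR [ 0.4299 -0.2766  0.1868] [-0.1027  4.7628]
```

The clamp's head-to-slot spacing is 17.0 mm, so it lies flat, with its centre at stage x of about -33. The rod needs a shift of about 1 mm to centre it in the slot. Then I'll lower it.

Call:
drive_tool([
  [1,-0.8,0,0,0,-0.008,1],
  [1,-0.8,-15,0,0,-0.008,1],
  [1,-0.8,-40,0,0,-0.008,1],
  [1,-0.8,-65,0,0,-0.008,1],
  [1,-0.8,-90,0,0,-0.008,1],
  [1,-0.8,-110,0,0,-0.008,1],
  [1,-0.8,-126,0,0,-0.008,1],
  [1,-0.8,-130,0,0,-0.008,1],
])

```text
time_s: 26.85
eef_pos: [0.4304, -0.2735, 0.1427]
tcp_rot: [[0.983, -0.186, -0.003], [-0.186, -0.983, 0.002], [-0.003, -0.001, -1.0]]
ft_force: [0.2, 0.1, -1.4]
grip_width: 0.0196
```

Call:
drive_tool([
  [0,0,0,0,0,0,1],
  [0,0,0,0,0,0,1],
])

```text
time_s: 27.05
eef_pos: [0.432, -0.2744, 0.1452]
tcp_rot: [[0.983, -0.186, 0.001], [-0.186, -0.983, -0.001], [0.001, 0.0, -1.0]]
ft_force: [0.1, 0.2, -2.1]
grip_width: 0.0202
```

```bash
python3 - <<'E'
from st import *
s=bot.read_state();print(s["eef_pos"],s["tcp_rot"][:,0],s["ft_force"],s["torque"],s["time_s"]);im=bot.snapshot("wrist")[:,:,::-1]
cv2.imwrite("pics/w16.png",im)
im=im[110:240,200:310].astype(float)
cv2.imwrite("pics/w16b.png",cv2.resize(np.clip(im*1.4,0,255).astype(np.uint8),None,fx=4.5,fy=4.5,interpolation=cv2.INTER_CUBIC))
E
```

```text
[ 0.432  -0.2744  0.1452] [ 0.9825 -0.1862  0.0014] [ 0.1366  0.1658 -2.0599] [0.0809 0.0709 0.0104] 27.05
```

View pics/w16b.png

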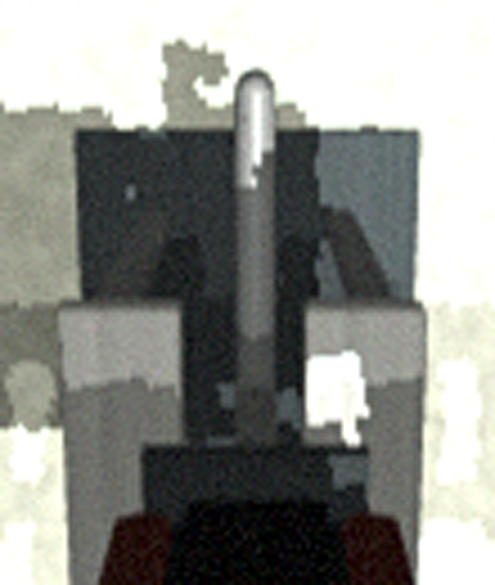

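The slot centre at x≈244 is about 1.5 mm to the left of the rod at 256. I'll correct and look again.

Call:
drive_tool([
  [0.2,1.4,0,0,0,0,1],
  [0.2,1.4,-2,0,0,0,1],
  [0.2,1.4,-3,0,0,0,1],
  [0.2,1.4,-3,0,0,0,1],
  [0.2,1.4,-3,0,0,0,1],
])

```text
time_s: 27.6
eef_pos: [0.4315, -0.2728, 0.1413]
tcp_rot: [[0.983, -0.186, -0.0], [-0.186, -0.983, -0.0], [-0.0, 0.0, -1.0]]
ft_force: [-0.6, -0.0, -1.5]
grip_width: 0.0199
```

```bash
python3 - <<'E'
from st import *
s=bot.read_state();print(s["eef_pos"],s["tcp_rot"][:,0],s["ft_force"],s["torque"],s["time_s"]);im=bot.snapshot("wrist")[:,:,::-1]
cv2.imwrite("pics/w17.png",im)
im=im[110:240,200:310].astype(float)
cv2.imwrite("pics/w17b.png",cv2.resize(np.clip(im*1.4,0,255).astype(np.uint8),None,fx=4.5,fy=4.5,interpolation=cv2.INTER_CUBIC))
E
```

```text
[ 0.4315 -0.2728  0.1413] [ 0.9825 -0.1861 -0.    ] [-0.6022 -0.0493 -1.4572] [ 0.0552 -0.0047  0.0253] 27.6
```

View pics/w17b.png

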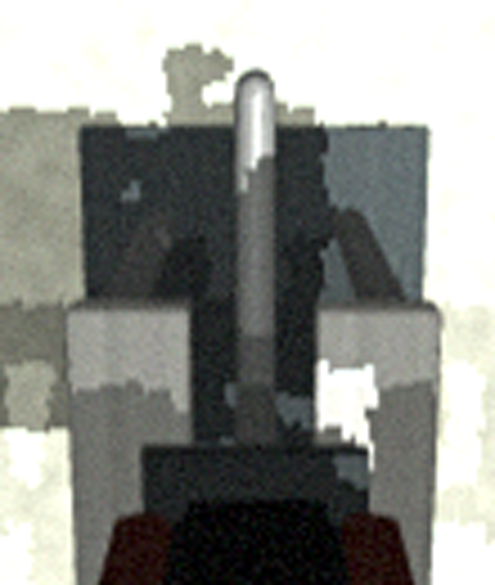

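```bash
python3 - <<'E'
from st import *
s=bot.read_state();P=s["eef_pos"];R=s["tcp_rot"];W=cam("wrist",s)
e=lambda x,y:(200+x/4.5-.4,110+y/4.5-.4)
for n,p,z in [("rack",(130,302),.125),("rackR",(380,305),.125),("flange top",(255,447),P[2]-.0076)]:
    print(n,1e3*(R.T@(onz(W,e(*p),z)-P)))
E
```

```text
rack [ 36.3364 -17.1858  16.2944]
rackR [35.8558 18.3277 16.2955]
flange top [17.561   0.5401  7.6004]
```

Call:
drive_tool([
  [-0.3,0,-2,0,0,0,1],
  [-0.3,0,-3.5,0,0,0,1],
  [-0.3,0,-4,0,0,0,1],
  [-0.3,0,-4,0,0,0,1],
  [-0.3,0,-4,0,0,0,1],
])

```text
time_s: 28.15
eef_pos: [0.4313, -0.2728, 0.1373]
tcp_rot: [[0.983, -0.186, 0.0], [-0.186, -0.983, -0.0], [0.0, 0.0, -1.0]]
ft_force: [1.0, -0.4, -0.5]
grip_width: 0.0199
```

```bash
python3 rs.py; python3 -c "
from cell import bot;print(bot.read_state()['eef_pos'])"
```

```text
t 28.15 tcp stage [-167.7998 -292.4077] toe z 21.69 F stage x,y,z 0.8133790122247608 -0.676807543355529 -0.45974627761787634 M stage x,y -0.01008657035861763 -0.014118660509736855 pitch mrad 0.010121580435835475 grip 0.019905413773689082
[ 0.43127373 -0.2727715   0.13728495]
```

Call:
drive_tool([
  [0,0,-0.3,0,0,0,1],
  [0,0,-0.6,0,0,0,1],
  [0,0,-0.6,0,0,0,1],
])

```text
time_s: 28.45
eef_pos: [0.4312, -0.2728, 0.1367]
tcp_rot: [[0.983, -0.186, 0.0], [-0.186, -0.983, -0.0], [0.0, 0.0, -1.0]]
ft_force: [-0.7, -0.1, -1.5]
grip_width: 0.0199
```

```bash
python3 rs.py
```

```text
t 28.45 tcp stage [-167.8271 -292.3984] toe z 21.08 F stage x,y,z -0.7263196281720744 0.05907642772857932 -1.514221161508115 M stage x,y 0.028293432724714632 -0.026548994903396864 pitch mrad 0.03846952797611498 grip 0.019902282369844437
```

Call:
drive_tool([
  [0,0,-0.3,0,0,0,1],
  [0,0,-0.6,0,0,0,1],
  [0,0,-0.6,0,0,0,1],
])

```text
time_s: 28.75
eef_pos: [0.4313, -0.2728, 0.1366]
tcp_rot: [[0.983, -0.186, 0.0], [-0.186, -0.983, -0.0], [0.0, 0.0, -1.0]]
ft_force: [-2.0, 1.3, 5.9]
grip_width: 0.0197
```

```bash
python3 rs.py
```

```text
t 28.75 tcp stage [-167.801 -292.393] toe z 20.99 F stage x,y,z -1.5375211359854715 1.7641767514131825 5.893735331862756 M stage x,y 0.41465915131988856 0.40355401492471354 pitch mrad 0.060591548793146204 grip 0.019700181602201845
```

The flange is seated. I'll ease off and release.

Call:
drive_tool([
  [0,0,0.4,0,0,0,1],
  [0,0,0.4,0,0,0,1],
  [0,0,0.4,0,0,0,0.7],
  [0,0,0.4,0,0,0,0.5],
  [0,0,0.4,0,0,0,0.3],
  [0,0,0.4,0,0,0,0.2],
  [0,0,0.4,0,0,0,0.2],
  [0,0,0.4,0,0,0,0.2],
])

```text
time_s: 29.55
eef_pos: [0.4312, -0.2728, 0.1364]
tcp_rot: [[0.983, -0.186, -0.0], [-0.186, -0.983, 0.0], [-0.0, -0.0, -1.0]]
ft_force: [-0.9, -0.7, 0.5]
grip_width: 0.0627
```

Call:
drive_tool([
  [0,0,0,0,0,0,0.2],
  [0,0,0,0,0,0,0.2],
  [0,0,0,0,0,0,0.2],
  [0,0,0,0,0,0,0.2],
])

```text
time_s: 29.95
eef_pos: [0.4312, -0.2728, 0.1365]
tcp_rot: [[0.983, -0.186, 0.0], [-0.186, -0.983, -0.0], [0.0, 0.0, -1.0]]
ft_force: [-0.3, 0.3, -0.4]
grip_width: 0.0703
```

Released. Now I'll retreat straight up and back, then look.

Call:
drive_tool([
  [0,0,15,0,0,0,0.2],
  [0,0,45,0,0,0,0.2],
  [0,0,85,0,0,0,0.2],
  [0,0,125,0,0,0,0.2],
  [-25,4,160,0,0,0,0.2],
  [-60,8,167,0,0,0,0.2],
  [-60,8,167,0,0,0,0.2],
  [-60,8,167,0,0,0,0.2],
])

```text
time_s: 30.75
eef_pos: [0.371, -0.2649, 0.3038]
tcp_rot: [[0.982, -0.187, 0.001], [-0.187, -0.982, -0.001], [0.001, 0.001, -1.0]]
ft_force: [0.6, -0.3, -0.1]
grip_width: 0.0699
```

```bash
python3 - <<'E'
from st import *
s=bot.read_state();print(s["eef_pos"],s["tcp_rot"][:,0],s["ft_force"],s["time_s"]);im=bot.snapshot("wrist")[:,:,::-1]
cv2.imwrite("pics/w18.png",im);np.savez("w18.npz",p=s["eef_pos"],r=s["tcp_rot"])
crop("pics/w18.png",215,60,85,105,5.6,"pics/w18b.png")
for n in ("top","scene"):
    i=bot.snapshot(n)[:,:,::-1]; cv2.imwrite(f"pics/{n}18.png",i)
crop("pics/top18.png",205,105,95,135,4.4,"pics/t18b.png")
E
```

```text
[ 0.371  -0.2649  0.3038] [ 0.9824 -0.187   0.001 ] [ 0.5761 -0.3037 -0.1472] 30.75
```

View pics/w18b.png

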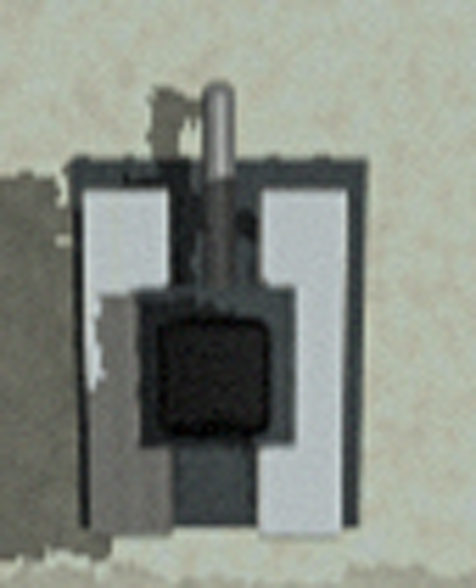

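View pics/t18b.png

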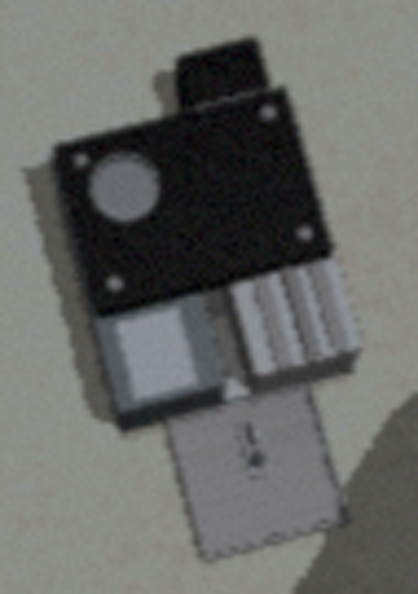

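View pics/scene18.png

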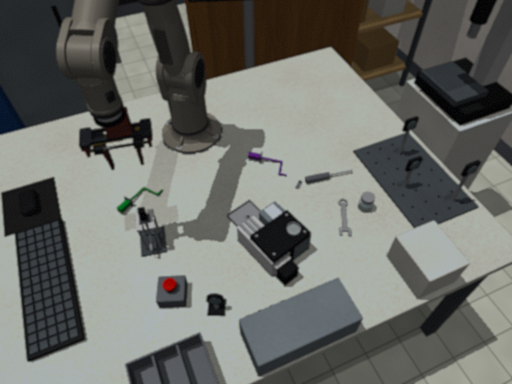

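The rod hangs upright with its flange at (217,365), centred on the bars at x 83–350, y 188–530. The clamp lies in the tray at (252,450) of the top crop, and the bystanders are where they were. I'll hand the job in.

```bash
python3 -c "
from cell import bot
print(bot.job_done())"
```

```text
the job is handed in; nothing more can be done
None
```

I drew the clamp out into the catch tray, hung the rod back in its rack and handed the job in at about 31 s. No verdict was reported.

**What I did:**
- I took the cranked rod from the rack and reached in over the clamp. I felt the toe down onto the strip behind it and drew it out, adjusting the height every few mm.
- The clamp came to rest at the mouth, with its rear end at about x = 0. I drew it about 14 mm further into the tray with the toe behind its screw head. The gripper never touched it.
- I lowered the rod into the middle of its slot and let go.

**Last checks:**
- **Clamp:** before I returned the rod, the wrist view put its centre at about stage x = -33. The head-to-slot spacing was 17.0 mm, the same as when it lay in the gap, so it lies flat. The final top view still shows it in the tray.
- **Rod:** it hangs upright, within about 1 mm of the rack's middle, with the gripper well clear.
- **Other things:** the bystanders and look-alikes look unmoved in the final pictures.

**What did not go perfectly:**
- **Pressing on the strip:** on first touching down I stepped once too far, and the toe pressed with about 10 N for a moment, under the 12 N limit. After that, the readings were mostly 1 to 5 N.
- **Loss of touch:** near the mouth, around x = 10 to 22 mm, the toe lost touch with the strip for a few mm before I lowered it again.
- **Slipping off the end:** the toe slid slightly over the strip's front edge as it left it, with little force.

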